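Change the boards in the test rig and start the next test

TASK

Switch the rig off at its power lever, then slide every tested board out of the rig's lanes and lay it flat in the black tray. Then slide each fresh board into a lane of its own, under the lips and fully home against the end stop, and raise the recorder's screen to about 60 degrees. Last of all throw the power lever fully on again; leave everything at rest and do not disturb the multimeter, the spool or the mug.

Things in the scene. Friction and masses are not known exactly. Their poses are not given: they have to be found in the camera images.
- fresh0: fresh (untested) green circuit board 80 x 50 x 6 mm, about 0.16 kg, upright heat sink in the middle: 30 mm along board x, 26 mm across, top 54 mm above the underside. Origin: centre of the underside; x along the 80 mm, z up; both ways round alike. Grip the 30 mm of the heat sink from above. Starts flat on the bench on the right (-y). Two or three are present, else None.
- fresh1: fresh (untested) green circuit board 80 x 50 x 6 mm, about 0.16 kg, upright heat sink in the middle: 30 mm along board x, 26 mm across, top 54 mm above the underside. Origin: centre of the underside; x along the 80 mm, z up; both ways round alike. Grip the 30 mm of the heat sink from above. Starts flat on the bench on the right (-y). Two or three are present, else None.
- fresh2: fresh (untested) green circuit board 80 x 50 x 6 mm, about 0.16 kg, upright heat sink in the middle: 30 mm along board x, 26 mm across, top 54 mm above the underside. Origin: centre of the underside; x along the 80 mm, z up; both ways round alike. Grip the 30 mm of the heat sink from above. Starts flat on the bench on the right (-y). Two or three are present, else None.
- tested0: tested green circuit board 80 x 50 x 6 mm, about 0.16 kg, upright heat sink in the middle: 30 mm along board x, 26 mm across, top 54 mm above the underside. Origin: centre of the underside; x along the 80 mm, z up; both ways round alike. Grip the 30 mm of the heat sink from above. Starts in lane 0, up to 30 mm short of the end stop. One or two are present, else None.
- tested1: tested green circuit board 80 x 50 x 6 mm, about 0.16 kg, upright heat sink in the middle: 30 mm along board x, 26 mm across, top 54 mm above the underside. Origin: centre of the underside; x along the 80 mm, z up; both ways round alike. Grip the 30 mm of the heat sink from above. Starts in lane 1, up to 30 mm short of the end stop. One or two are present, else None.
- tested2: tested green circuit board 80 x 50 x 6 mm, about 0.16 kg, upright heat sink in the middle: 30 mm along board x, 26 mm across, top 54 mm above the underside. Origin: centre of the underside; x along the 80 mm, z up; both ways round alike. Grip the 30 mm of the heat sink from above. Starts in lane 2, up to 30 mm short of the end stop. One or two are present, else None.
- rig: fixed; origin on the bench under the middle of its lanes; x runs along the lanes, from the mouths (robot side) to the end stop. A deck 6 mm thick carries three lanes, 66 mm apart. From x -0.120 to -0.015 it is an open landing apron. From -0.010 to 0.100 the lanes have walls and overhanging lips. End stop face at x 0.100. Stop and lips reach 21 mm above the bench.
- lane0 (a point): home in the right (-y) lane: the origin of a board that rests on the deck, centred, touching the end stop (rig x 0.060, y -0.066, z 0.006). Axes as the rig's. Lanes are 56 mm wide between walls; lips 10 mm above the deck overhang 10 mm from both sides, so a board only slides in and out along x, its heat sink in the 36 mm slot between the lips. Wall noses are pointed, tips at x -0.015.
- lane1 (a point): home in the middle lane, like lane0 (rig x 0.060, y +0.000, z 0.006).
- lane2 (a point): home in the left (+y) lane, like lane0 (rig x 0.060, y +0.066, z 0.006).
- power (a joint): power lever on the left edge of the rig, on a block 70 x 50 mm, 25 mm high on the deck: 0 = off (leans 0.5 rad towards the mouths, -x of the rig), 1.0 = fully on (leans 0.5 rad towards +x of the rig). Stiffness under 1 N at the knob; it stays where it is left. It starts on (0.9 to 1.0).
- power_tip (a point): centre of the lever's 26 mm ball knob, 80 mm above its pivot, the pivot 28 mm above the bench at rig x -0.060, y 0.138. Upright, the knob's top is 121 mm above the bench.
- tray: black open tray 130 (x) x 170 (y) mm outside, walls 4 mm thick and 20 mm high, fixed to the bench on the robot's left; origin at the centre of its underside.
- tray_in (a point): centre of the tray's inner floor (4 mm above the bench); axes as the tray's. Inside 122 x 162 mm: two boards fit side by side along y.
- recorder: grey recorder box 140 x 200 mm, 58 mm high, fixed to the bench on the left beyond the tray, its flip-up screen on top; origin on its underside, 5 mm nearer the robot than the middle of the box; x points away from the robot.
- screen (a joint): angle of the screen in rad: 0 = lying flat on the recorder, grows as its near edge is raised; up to 1.9. A stiff friction hinge (about 0.4 Nm, 3 to 4 N at the bar): it stays where it is left. It starts at 0 to 0.25.
- screen_bar (a point): middle of the steel bar along the screen's near edge: round, 10 mm thick, 100 mm long along the recorder's y, 172 mm from the hinge, its centre 42 mm from the screen's edge (held by 8 mm arms at both ends), so that a finger fits on either side. It can turn between the pads.
- screen_hinge (a point): middle of the screen's hinge line (along the recorder's y), 60 mm above the bench 10 mm short of the recorder's far edge. The bar is 6 mm above the hinge when the screen is shut.
- multimeter: bystander: hand-held yellow multimeter, 150 x 75 x 35 mm, loose.
- spool: bystander: metal spool standing on end, 64 mm diameter, 53 mm high, loose.
- mug: bystander: white mug, 80 mm diameter, 90 mm high, loose.
Things that resemble listed ones, but are neither listed nor needed, are in the scene too. What is shaped like the fresh2 but pink or yellow is not meant.

How it is judged (in metres and radians):
On the way, in this order (a step that is already met when the one before it is completed fails the run):
1. the power lever is off (value of joint power below 0.15 rad), for 0.2 s.
2. every tested board lies flat in the tray (x of tested0 in the frame of tray_in between -0.06 and 0.06 m and y of tested0 in the frame of tray_in between -0.08 and 0.08 m and z of each of tested0, tested1, tested2 in the frame of tray_in below 0.005 m and angle between each of tested0, tested1, tested2's own z axis and vertical below 0.1 rad and x of tested1 in the frame of tray_in between -0.06 and 0.06 m and y of tested1 in the frame of tray_in between -0.08 and 0.08 m and x of tested2 in the frame of tray_in between -0.06 and 0.06 m and y of tested2 in the frame of tray_in between -0.08 and 0.08 m), for 0.2 s.
3. every fresh board is home in a lane and the screen stands at about 60 degrees (((x of fresh0 in the frame of lane0 between -0.005 and 0.005 m and y of fresh0 in the frame of lane0 between -0.008 and 0.008 m and z of fresh0 in the frame of lane0 between -0.005 and 0.005 m) or (x of fresh0 in the frame of lane1 between -0.005 and 0.005 m and y of fresh0 in the frame of lane1 between -0.008 and 0.008 m and z of fresh0 in the frame of lane1 between -0.005 and 0.005 m) or (x of fresh0 in the frame of lane2 between -0.005 and 0.005 m and y of fresh0 in the frame of lane2 between -0.008 and 0.008 m and z of fresh0 in the frame of lane2 between -0.005 and 0.005 m)) and ((x of fresh1 in the frame of lane0 between -0.005 and 0.005 m and y of fresh1 in the frame of lane0 between -0.008 and 0.008 m and z of fresh1 in the frame of lane0 between -0.005 and 0.005 m) or (x of fresh1 in the frame of lane1 between -0.005 and 0.005 m and y of fresh1 in the frame of lane1 between -0.008 and 0.008 m and z of fresh1 in the frame of lane1 between -0.005 and 0.005 m) or (x of fresh1 in the frame of lane2 between -0.005 and 0.005 m and y of fresh1 in the frame of lane2 between -0.008 and 0.008 m and z of fresh1 in the frame of lane2 between -0.005 and 0.005 m)) and ((x of fresh2 in the frame of lane0 between -0.005 and 0.005 m and y of fresh2 in the frame of lane0 between -0.008 and 0.008 m and z of fresh2 in the frame of lane0 between -0.005 and 0.005 m) or (x of fresh2 in the frame of lane1 between -0.005 and 0.005 m and y of fresh2 in the frame of lane1 between -0.008 and 0.008 m and z of fresh2 in the frame of lane1 between -0.005 and 0.005 m) or (x of fresh2 in the frame of lane2 between -0.005 and 0.005 m and y of fresh2 in the frame of lane2 between -0.008 and 0.008 m and z of fresh2 in the frame of lane2 between -0.005 and 0.005 m)) and value of joint screen between 0.907 and 1.187 rad), for 0.2 s.
4. the power lever is on again (value of joint power above 0.85 rad), for 0.2 s.
At the end, for the whole second after the job is handed in: Every tested board lies flat on the tray's floor; every fresh board rests on the deck in a lane of its own, under the lips, within 5 mm of touching the end stop and 8 mm of the lane's middle; the screen stands at 60 degrees, 8 either way; the power lever is on (joint over 0.85); all at rest (all of step 2 and all of step 3 and linear speed of each of tested0, tested1, tested2, fresh0, fresh1, fresh2 below 0.02 m/s and velocity of joint screen between -0.05 and 0.05 rad/s and value of joint power above 0.85 rad).
It fails at once if the multimeter is disturbed (moved more than 30 mm) (distance of multimeter from where it was at the start of the episode above 0.03 m).
It fails at once if the spool is disturbed (moved more than 30 mm) (distance of spool from where it was at the start of the episode above 0.03 m).
It fails at once if the mug is disturbed (moved more than 30 mm) (distance of mug from where it was at the start of the episode above 0.03 m).
Of tested0, tested1, tested2 only 1 to 2 are there at a start; the rules pass over those that are not, and their reading is None.
Of fresh0, fresh1, fresh2 only 2 to 3 are there at a start; the rules pass over those that are not, and their reading is None.
At some moment in a run one of fresh0, fresh1, fresh2 may be knocked a few centimetres aside while the robot is not near it.
Once in a run the grip may slacken for a moment while it holds something.
It also fails if it takes over 210 s, if anything falls off the work surface, if the arm or the gripper's body presses on something with over 40 N, if the wrist force passes 120 N, or if a joint passes its speed limit or range.

ROBOT

A 6-joint arm with a two-finger parallel gripper is mounted at the origin on the work surface. World frame = base frame: x ahead of the robot, y to its left, z up, the work surface at z = 0. Lengths are in m, angles in degrees, forces in N, time in s.
With the tool pointing down it reaches from about 0.25 to 0.775 m from the base axis. Payload 4 kg.
Tool frame: the origin (TCP) lies at the very end of the fingers, on their centre line; the grasp point (between the pads) lies 19 mm behind it; y points along the fingers, z is the direction in which the jaws open and shut, and the axes are right-handed (so a half turn about y gives the same grasp; the last joint's range is limited). The gripper opens to 85 mm and grips with 20 to 120 N. Pads are 22 mm wide; open, the fingers measure 114 mm over their backs; the gripper's body (76 mm by 85 mm) begins 54 mm behind the grasp point. The pads swing forward as they close: fully open they stand 13 mm farther back than shut.
Start: joints at [60.212, 4.996, 78.535, -0, 96.463, -5.907], TCP at [0.223, 0.503, 0.231] pointing down, gripper open.
Joint ranges: [-177.83, 177.83], [-43.37, 116.18], [15.69, 146.23], [-61.86, 241.86], [9.47, 152.12], [-147.06, 147.06]. Speed limits (degrees/s): [159.86, 159.86, 180, 180, 180, 180].

INTERFACE

Orientations are given as a 3x3 rotation matrix whose columns are the frame's x, y, z axes.
In Python, from cell import ctrl gives the robot as it stands. The module is installed in compiled form; this text tells all that it offers.
- The arm moves only by the tool carry_out, never from a script. Its argument "rows" is a list of rows, each a list of 7 numbers: the gripper command: -1 is fully open, 1 is shut, values between are in proportion, then the shift along the tool's x, y, z each as a share of 25 mm, from -1 to 1, then the turn, a rotation vector about the tool's x, y, z each as a share of 6 degrees, from -1 to 1. In form: [[jaw, x, y, z, wx, wy, wz], ...]. A call has 1 to 12 rows; each row shifts and turns the pose as measured when the row begins, along the tool's axes as they then stand; what a row does not reach is not made up. A row lasts 1/10 s, in which the tool goes at most 50 mm and 8.59 degrees, less where a joint would pass 70% of its speed; a pose out of reach is approached as far as the arm can. A call with a number of a shift or a turn outside -1 to 1 is refused whole. A call with a gripper value outside its range is refused whole. The fingers move at their own pace and stop on an object; the grip force is fixed at half the most. Time passes only in rows, so rows that do not move let the fingers close. It gives the time, the measured TCP pose, the force and the opening at its end, in the units of the state.
- ctrl.get_state(): the state, without advancing time (a new reading comes with each control period).
- ctrl.get_image(name): name is "scene" or "top"; returns (picture, depth): 480x640x3 uint8, blue, green, red; 480x640 float32, m along the optical axis (not along the pixel's ray), 0 where there is no reading.
- ctrl.camera_model(name): a dict with "fx", "fy", "cx", "cy" (pixels), "R" (3x3) and "t" (3): a world point X has camera coordinates R X + t. Camera axes: x right, y down, z forward; pixel columns grow to the right and rows downward; lengths in m; the calibration is good to about 2 mm. A picture is of the moment at which its call begins. camera_model takes no time and is no camera call.
- ctrl.hand_in(): hands the job in, once; it reports no verdict.
The state is a dict: "time": time; "joint_positions": joint angles; "dq": joint speeds; "joint_torque": joint torques, N m; "eef_pos": TCP position; "ee_rot": TCP orientation; "force": force on the tool from outside, world axes, zero at the start; "moment": the same for the moment, N m; "gripper_width": opening from 0.0 (shut) to 1.0 (fully open).
Only numpy, scipy, OpenCV 4.12 (cv2) and the standard library are available. Lean on these libraries where they do the work, as an engineer would, in place of code of your own. Each camera call takes 0.05 s, during which the arm holds its last target.

## Working session

There is one attempt and no reset: what is moved stays moved. The work goes in short steps, Python scripts to look and compute and a tool call to move; the robot and the scene stay as the last step left them, time stands still between calls to the robot, and variables do not carry over. Pictures are saved under pics/ and viewed, and the job is handed in when it is done.

Besides the shell and the picture viewer there is one more tool, called after "Emit:" as a command line: name --pt "numbers of a row" for each row, then --argument value for the rest. carry_out: Moves the arm, as the interface text tells. Shift numbers are shares of 25 mm and turn numbers shares of 6 degrees, none past 1 either way. Its arguments: {"type":"object","properties":{"rows":{"type":"array","items":{"type":"array","items":{"type":"number","minimum":-1,"maximum":1}}}},"required":["rows"]}

```bash
mkdir -p pics
python3 - <<'E'
from cell import ctrl
import cv2,numpy as np
s=ctrl.get_state()
for k in s: print(k,np.round(s[k],3).tolist())
for n in("scene","top"):
    im,d=ctrl.get_image(n); cv2.imwrite(f"pics/{n}0.png",im); np.save(f"{n}0.npy",d)
    m=ctrl.camera_model(n); print(n,{k:np.round(v,4).tolist() for k,v in m.items()})
E
```

```text
time 0.0
joint_positions [60.209, 5.04, 78.625, -0.0, 96.462, -5.907]
dq [-0.073, 0.042, 0.045, 0.072, 0.056, -0.063]
joint_torque [-0.0, -35.186, -31.327, -0.0, 0.011, 0.0]
eef_pos [0.222, 0.502, 0.23]
ee_rot [[0.914, -0.001, 0.405], [-0.405, -0.002, 0.914], [-0.0, -1.0, -0.002]]
force [-1.32, 0.544, -0.248]
moment [0.007, 0.002, 0.013]
gripper_width 1.0
scene {'fx': 559.6039, 'fy': 559.6039, 'cx': 321.7493, 'cy': 243.4949, 'R': [[-0.6843, 0.7291, -0.005], [0.4271, 0.3952, -0.8133], [-0.591, -0.5587, -0.5819]], 't': [0.3843, -0.0862, 1.8241]}
top {'fx': 524.2304, 'fy': 524.2304, 'cx': 321.4368, 'cy': 236.3596, 'R': [[-0.0156, -0.9999, -0.0068], [-0.985, 0.0166, -0.1719], [0.172, 0.004, -0.9851]], 't': [-0.0576, 0.4587, 1.4972]}
```

View pics/scene0.png

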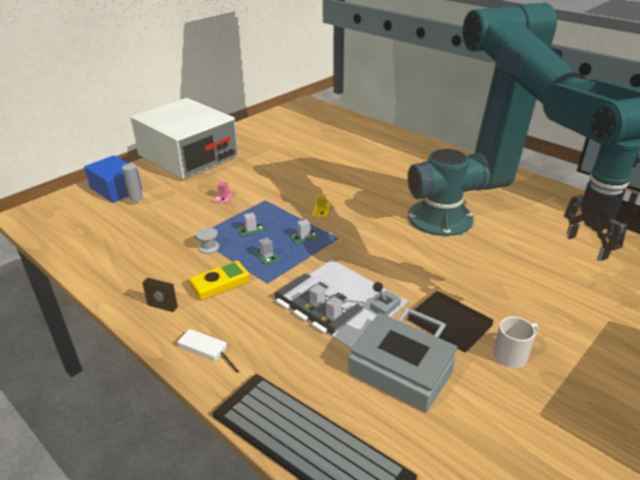

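View pics/top0.png

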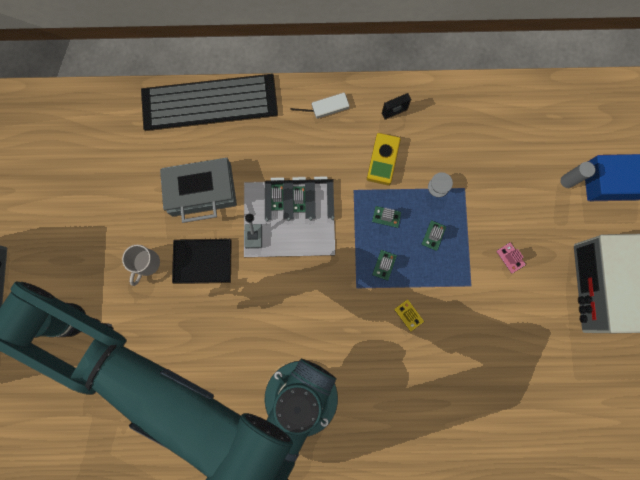

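The top view shows three fresh boards on the blue mat at about (388,216), (435,235) and (385,264). Two tested boards sit in the left and middle lanes at (277,198) and (299,198). The lever is at (250,217), the tray at (202,261), the screen bar at (198,216) and the mug at (137,260). I'll zoom in next.

```bash
cat > h.py <<'E'
import cv2,numpy as np
from cell import ctrl
def ray(n,u,v,z):
    m=ctrl.camera_model(n);R=np.array(m['R']);t=np.array(m['t'])
    c=-R.T@t; d=R.T@np.array([(u-m['cx'])/m['fx'],(v-m['cy'])/m['fy'],1])
    return c+d*(z-c[2])/d[2]
def cloud(n,d):
    m=ctrl.camera_model(n);R=np.array(m['R']);t=np.array(m['t'])
    v,u=np.mgrid[0:480,0:640]
    P=np.stack([(u-m['cx'])/m['fx']*d,(v-m['cy'])/m['fy']*d,d],-1)
    return (P-t)@R
def proj(n,X):
    m=ctrl.camera_model(n);c=np.array(m['R'])@np.array(X)+np.array(m['t'])
    return np.array([m['fx']*c[0]/c[2]+m['cx'],m['fy']*c[1]/c[2]+m['cy']])
def crop(im,x0,y0,x1,y1,f,name):
    cv2.imwrite("pics/"+name,cv2.resize(im[y0:y1,x0:x1],None,fx=f,fy=f,interpolation=cv2.INTER_CUBIC))
E
python3 - <<'E'
from h import *
im=cv2.imread('pics/top0.png')
crop(im,150,150,350,290,4,'t0a.png'); crop(im,350,180,480,300,5,'t0b.png')
d=np.load('top0.npy');P=cloud('top',d)
hsv=cv2.cvtColor(im,cv2.COLOR_BGR2HSV)
# table check
print('table z',np.median(P[330:350,100:120,2]))
# tray
def rect(mask,x0,y0,x1,y1,z,name):
    mm=np.zeros_like(mask);mm[y0:y1,x0:x1]=mask[y0:y1,x0:x1]
    c=max(cv2.findContours(mm,cv2.RETR_EXTERNAL,cv2.CHAIN_APPROX_NONE)[0],key=cv2.contourArea)[:,0]
    W=np.array([ray('top',u,v,z)[:2] for u,v in c],np.float32)
    r=cv2.minAreaRect(W*1000); print(name,np.round(r[0],1),np.round(r[1],1),round(r[2],1)); return c
dark=((hsv[...,2]<50)*255).astype(np.uint8)
rect(dark,165,230,240,290,0.015,'tray')
Z=P[...,2]
rigm=((Z>0.0)&(im.min(-1)>120)&(hsv[...,1]<40)).astype(np.uint8)*255
rect(rigm,240,170,340,265,0.006,'rig')
rec=((Z>0.04)&(Z<0.075)).astype(np.uint8)*255
rect(rec,155,150,238,215,0.058,'rec')
hs=(Z>0.045).astype(np.uint8)*255; hs[:,:240]=0
n,l,st,ce=cv2.connectedComponentsWithStats(hs)
for i in range(1,n):
    if 5<st[i,4]<400: 
        pts=P[l==i]; print('blob',ce[i].round(1),st[i,4],pts.mean(0).round(4),pts[:,2].max().round(4))
gr=cv2.inRange(hsv,(50,60,20),(90,255,255))
n,l,st,ce=cv2.connectedComponentsWithStats(cv2.morphologyEx(gr,cv2.MORPH_CLOSE,np.ones((9,9))))
for i in range(1,n):
    if st[i,4]>60 and 150<ce[i][1]<300 and ce[i][0]>350:
        c=np.argwhere(l==i)[:,::-1]
        W=np.array([ray('top',u,v,0.006)[:2] for u,v in c],np.float32); print('green',ce[i].round(1),cv2.minAreaRect(W*1000))
E
```

```text
table z 0.564407147625037
tray [395.8 291.6] [127.2 169.9] 0.7
rig [516.   32.7] [217.7 270.1] 0.6
rec [612.9 299.5] [144.5 205. ] 8.6
blob [396.5 102.6] 295 [ 0.8543 -0.2963  0.0747] 0.0882
blob [441.5 182.5] 352 [ 0.6111 -0.4223  0.0529] 0.06
blob [273.  193.5] 25 [0.5699 0.0694 0.1173] 1.5533
blob [276. 193.] 11 [0.5861 0.0664 0.0582] 0.0623
blob [278. 193.] 11 [0.585  0.0602 0.062 ] 0.0657
blob [280. 193.] 11 [0.5861 0.0547 0.0574] 0.0643
blob [294. 195.] 11 [0.5784 0.0133 0.0609] 0.0659
blob [296. 195.] 11 [0.5786 0.0075 0.0601] 0.0683
blob [298.  195.5] 12 [0.5772 0.0017 0.0588] 0.0644
blob [300. 195.] 11 [ 0.5784 -0.0042  0.0599] 0.065
blob [302. 195.] 11 [ 0.5784 -0.01    0.0593] 0.0636
blob [388.  213.1] 81 [ 0.5212 -0.261   0.0528] 0.0615
blob [249.8 221.5] 104 [0.4865 0.1319 0.1341] 1.5533
blob [436.6 232.5] 73 [ 0.4612 -0.3999  0.0525] 0.0638
blob [516.1 255.4] 102 [ 0.3903 -0.6249  0.0522] 0.0615
blob [386. 263.] 63 [ 0.3743 -0.2495  0.0539] 0.0629
blob [411.2 314.5] 76 [ 0.2268 -0.3155  0.053 ] 0.0601
green [381.  169.1] ((669.6279907226562, -250.51528930664062), (53.65370178222656, 38.01375961303711), 75.89930725097656)
green [385.7 217.4] ((521.2794799804688, -261.3765869140625), (79.3765640258789, 49.59187698364258), 75.72319793701172)
green [432.5 235.9] ((461.8710021972656, -400.54937744140625), (49.81011199951172, 79.32464599609375), 66.4191665649414)
green [383.7 265.1] ((375.27862548828125, -249.44131469726562), (49.670257568359375, 79.70221710205078), 68.8785171508789)
```

View pics/t0a.png

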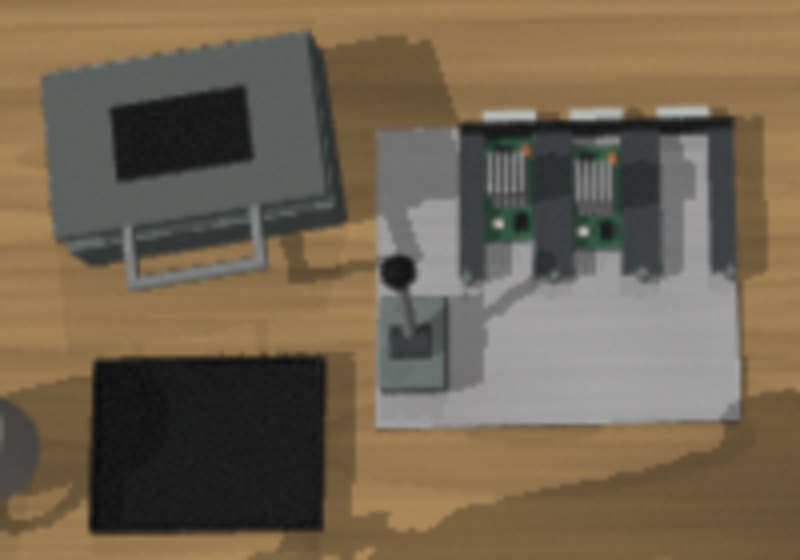

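View pics/t0b.png

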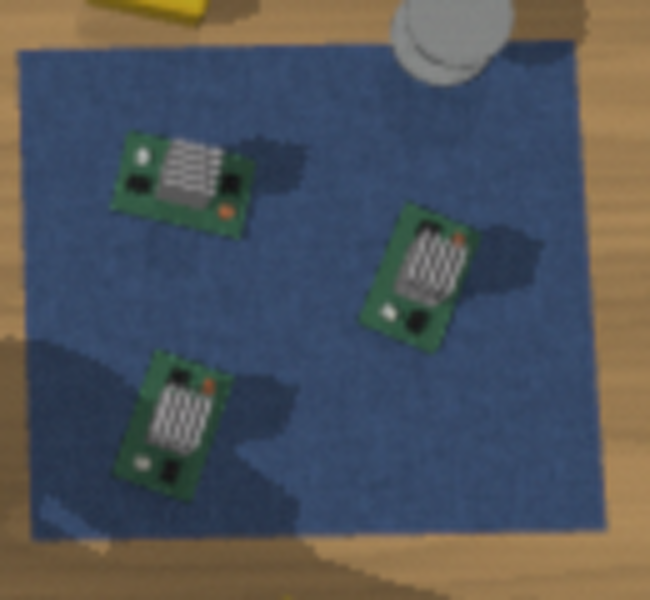

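Run:
```python
from h import *
im=cv2.imread('pics/top0.png').astype(np.float32)
g=im.mean(-1)
def sub(line,coords):
    gr=np.gradient(line); out=[]
    for i in range(1,len(gr)-1):
        if abs(gr[i])>14 and abs(gr[i])>=abs(gr[i-1]) and abs(gr[i])>abs(gr[i+1]):
            a,b,c=abs(gr[i-1]),abs(gr[i]),abs(gr[i+1]); out.append((coords[i]+0.5*(a-c)/(a-2*b+c),np.sign(gr[i])))
    return out
for v in (186,195,204,211,214):
    print(v,[(round(float(u),1),int(s),*np.round(ray('top',u,v,0.021)[:2]*1000,1)) for u,s in sub(g[v,258:340],np.arange(258,340))])
for v in (230,245):
    print(v,[(round(float(u),1),int(s),*np.round(ray('top',u,v,0.006)[:2]*1000,1)) for u,s in sub(g[v,238:345],np.arange(238,345))])
for u in (268,289,290,311,312,321,331):
    print(u,[(round(float(v),1),int(s),*np.round(ray('top',u,v,0.021)[:2]*1000,1)) for v,s in sub(g[172:265,u],np.arange(172,265))])
```

```text
186 [(264.8, -1, np.float64(618.2), np.float64(103.8)), (314.4, 1, np.float64(615.6), np.float64(-46.0)), (320.3, 1, np.float64(615.3), np.float64(-63.9)), (326.6, -1, np.float64(615.0), np.float64(-83.0))]
195 [(264.2, -1, np.float64(590.3), np.float64(105.3)), (271.0, 1, np.float64(589.9), np.float64(84.8)), (281.1, -1, np.float64(589.4), np.float64(54.6)), (293.0, 1, np.float64(588.8), np.float64(18.5)), (302.9, -1, np.float64(588.3), np.float64(-11.1)), (314.6, 1, np.float64(587.6), np.float64(-46.4)), (323.3, 1, np.float64(587.2), np.float64(-72.7)), (326.7, -1, np.float64(587.0), np.float64(-82.7))]
204 [(264.3, -1, np.float64(562.5), np.float64(105.0)), (273.1, 1, np.float64(562.0), np.float64(78.6)), (275.6, -1, np.float64(561.9), np.float64(71.0)), (278.0, -1, np.float64(561.8), np.float64(63.8)), (281.6, 1, np.float64(561.6), np.float64(53.0)), (315.0, 1, np.float64(559.8), np.float64(-47.1)), (320.4, 1, np.float64(559.6), np.float64(-63.5)), (326.8, -1, np.float64(559.2), np.float64(-82.6))]
211 [(264.3, -1, np.float64(540.9), np.float64(104.9)), (271.0, 1, np.float64(540.
[... 2076 characters left out ...]
(405.8), np.float64(-33.3))]
312 [(179.0, -1, np.float64(637.6), np.float64(-39.2)), (182.2, 1, np.float64(627.7), np.float64(-39.1)), (220.0, 1, np.float64(511.0), np.float64(-37.6)), (255.0, -1, np.float64(405.7), np.float64(-36.3))]
321 [(175.9, 1, np.float64(646.7), np.float64(-66.6)), (178.9, -1, np.float64(637.6), np.float64(-66.4)), (183.1, 1, np.float64(624.4), np.float64(-66.2)), (189.5, -1, np.float64(604.4), np.float64(-65.9)), (199.3, 1, np.float64(574.0), np.float64(-65.4)), (254.3, -1, np.float64(407.4), np.float64(-62.9))]
331 [(178.6, -1, np.float64(637.8), np.float64(-96.7)), (218.9, 1, np.float64(513.3), np.float64(-94.3)), (254.0, -1, np.float64(407.6), np.float64(-92.4))]
```

Emit:
carry_out --pt "0 0 0 0 0 1 0" --pt "0 0 0 0 0 1 0" --pt "0 0 0 0 0 1 0" --pt "0 0 0 0 0 1 0" --pt "0 0 0 0 0 1 0" --pt "0 0 0 0 0 1 0" --pt "0 0 0 0 0 1 0" --pt "0 0 0 0 0 1 0" --pt "0 0 0 0 0 1 0" --pt "0 0 0 0 0 1 0" --pt "0 0 0 0 0 1 0"

```text
time: 1.2
eef_pos: [0.2206, 0.4993, 0.2217]
ee_rot: [[-0.045, -0.009, 0.999], [-0.999, -0.016, -0.045], [0.016, -1.0, -0.008]]
force: [0.6, -0.6, 0.6]
gripper_width: 0.504
```

```bash
cat >> h.py <<'E'
def st():
    s=ctrl.get_state();R=np.array(s['ee_rot'])
    print('t',round(float(s['time']),2),'tcp',np.round(s['eef_pos'],4).tolist(),'yawz',round(float(np.degrees(np.arctan2(R[1,2],R[0,2]))),2),'down',np.round(R[:,1],3).tolist(),'F',np.round(s['force'],1).tolist(),'w',round(float(s['gripper_width']),3))
    return s
def go(x,y,z,yaw=None,step=1.0):
    "print shift (tool axes, in 25mm units), total, to the world target"
    s=st();R=np.array(s['ee_rot']);d=R.T@(np.array([x,y,z])-np.array(s['eef_pos']))/0.025
    n=int(np.ceil(np.abs(d).max()/step));print('total',np.round(d,2).tolist(),'n',n,'row',np.round(d/max(n,1),2).tolist())
    if yaw is not None:
        a=-(yaw-np.degrees(np.arctan2(R[1,2],R[0,2])));a=(a+180)%360-180;print('wy total',round(a/6,2))
    # level correction: rotvec in tool axes bringing tool y to world -z
    c=np.cross(R[:,1],[0,0,-1]);print('level',np.round(np.degrees(R.T@c)/6,2).tolist())
E
python3 - <<'E'
from h import *
go(.506,.139,.23,0)
for z,(u,v) in [(0.098,(249.5,217.7))]: print('knob',ray('top',u,v,z))
im=cv2.imread('pics/top0.png')
for (a,b) in [((134,285),(262,263))]:
    p=[ray('top',150+q[0]/4,150+q[1]/4,0.075) for q in (a,b)];print('bar',p)
E
```

```text
t 1.2 tcp [0.2206, 0.4993, 0.2217] yawz -2.6 down [-0.009, -0.016, -1.0] F [0.6, -0.6, 0.6] w 0.504
total [13.88, -0.21, 12.06] n 14 row [0.99, -0.01, 0.86]
wy total -0.43
level [0.08, 0.0, 0.16]
knob [0.50473117 0.13802807 0.098     ]
bar [array([0.50244486, 0.33164958, 0.075     ]), array([0.51707834, 0.2396042 , 0.075     ])]
```

Emit:
carry_out --pt "0 1 -0.05 0.86 0 -0.4 0.1" --pt "0 1 -0.05 0.86 0 0 0" --pt "0 1 -0.05 0.86 0 0 0" --pt "0 1 -0.05 0.86 0 0 0" --pt "0 1 -0.05 0.86 0 0 0" --pt "0 1 -0.05 0.86 0 0 0" --pt "0 1 -0.05 0.86 0 0 0" --pt "0 1 -0.05 0.86 0 0 0" --pt "0 1 -0.05 0.86 0 0 0" --pt "0 1 -0.05 0.86 0 0 0" --pt "0 1 -0.05 0.86 0 0 0" --pt "0 1 -0.05 0.86 0 0 0"

```text
time: 2.4
eef_pos: [0.481, 0.1879, 0.2282]
ee_rot: [[0.006, -0.021, 1.0], [-1.0, -0.012, 0.005], [0.012, -1.0, -0.021]]
force: [0.7, 0.5, 0.6]
gripper_width: 0.499
```

Run:
```python
from h import *
go(.505,.138,.15,0)
```

```text
t 2.4 tcp [0.481, 0.1879, 0.2282] yawz 0.31 down [-0.021, -0.012, -1.0] F [0.7, 0.5, 0.6] w 0.499
total [1.96, 3.13, 1.01] n 4 row [0.49, 0.78, 0.25]
wy total 0.05
level [0.2, 0.0, 0.12]
```

Emit:
carry_out --pt "0 0.7 0.3 0.4 0.1 0 0.1" --pt "0 0.6 0.8 0.3 0.1 0 0" --pt "0 0.5 0.8 0.2 0 0 0" --pt "0 0.2 0.8 0.1 0 0 0" --pt "0 0 0 0 0 0 0" --pt "0 0 0 0 0 0 0"

```text
time: 3.0
eef_pos: [0.5085, 0.131, 0.1562]
ee_rot: [[-0.003, -0.002, 1.0], [-1.0, -0.003, -0.003], [0.003, -1.0, -0.002]]
force: [0.3, -0.3, 0.5]
gripper_width: 0.5
```

Run:
```python
from h import *
go(.505,.138,.085,0)
im,d=ctrl.get_image('scene');crop(im,260,200,500,400,3.3,'s1.png')
```

```text
t 3.0 tcp [0.5085, 0.131, 0.1562] yawz -0.15 down [-0.002, -0.003, -1.0] F [0.3, -0.3, 0.5] w 0.5
total [-0.29, 2.85, -0.14] n 3 row [-0.1, 0.95, -0.05]
wy total -0.02
level [0.02, 0.0, 0.03]
```

View pics/s1.png

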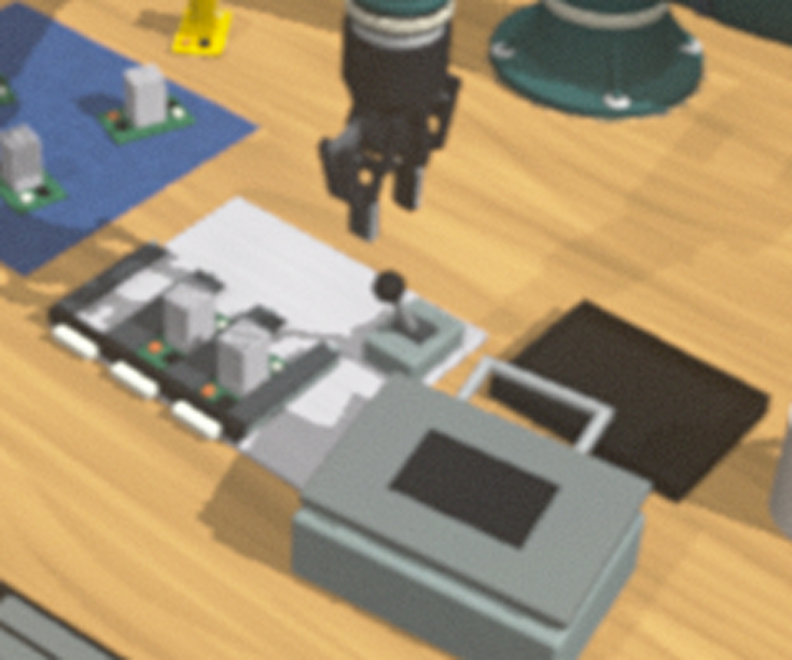

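The fingers are open above the lever knob, which is at (388,287) in the crop. I'll lower the gripper around the knob and pull towards the robot.

Emit:
carry_out --pt "0 -0.2 0.6 -0.1 0 0 0" --pt "0 -0.1 0.9 0 0 0 0" --pt "0 0 0.9 0 0 0 0" --pt "0 0 0.4 0 0 0 0" --pt "0 0 0 0 0 0 0"

```text
time: 3.55
eef_pos: [0.507, 0.1429, 0.0867]
ee_rot: [[0.002, 0.006, 1.0], [-1.0, -0.0, 0.002], [0.0, -1.0, 0.006]]
force: [-0.2, 0.2, 0.6]
gripper_width: 0.499
```

Run:
```python
from h import *
go(.424,.138,.085,0)
```

```text
t 3.55 tcp [0.507, 0.1429, 0.0867] yawz 0.1 down [0.006, -0.0, -1.0] F [-0.2, 0.2, 0.6] w 0.499
total [0.19, 0.05, -3.32] n 4 row [0.05, 0.01, -0.83]
wy total 0.02
level [-0.05, 0.0, 0.0]
```

Emit:
carry_out --pt "0 0.2 0 -0.5 0 0 0" --pt "0 0 0 -0.6 0 0 0" --pt "0 0 0 -0.6 0 0 0" --pt "0 0 0 -0.6 0 0 0" --pt "0 0 0 -0.6 0 0 0" --pt "0 0 0 -0.4 0 0 0" --pt "0 0 0 0 0 0 0" --pt "0 0 0 0 0 0 0"

```text
time: 4.35
eef_pos: [0.4309, 0.1406, 0.0966]
ee_rot: [[0.004, 0.033, 0.999], [-1.0, 0.004, 0.004], [-0.004, -0.999, 0.033]]
force: [0.4, 0.2, 0.1]
gripper_width: 0.499
```

Run:
```python
from h import *
go(.424,.138,.085,0)
im,d=ctrl.get_image('top');crop(im,150,150,350,290,4,'t2.png')
```

```text
t 4.35 tcp [0.4309, 0.1406, 0.0966] yawz 0.24 down [0.033, 0.004, -0.999] F [0.4, 0.2, 0.1] w 0.499
total [0.1, 0.45, -0.29] n 1 row [0.1, 0.45, -0.29]
wy total 0.04
level [-0.31, 0.0, -0.04]
```

View pics/t2.png

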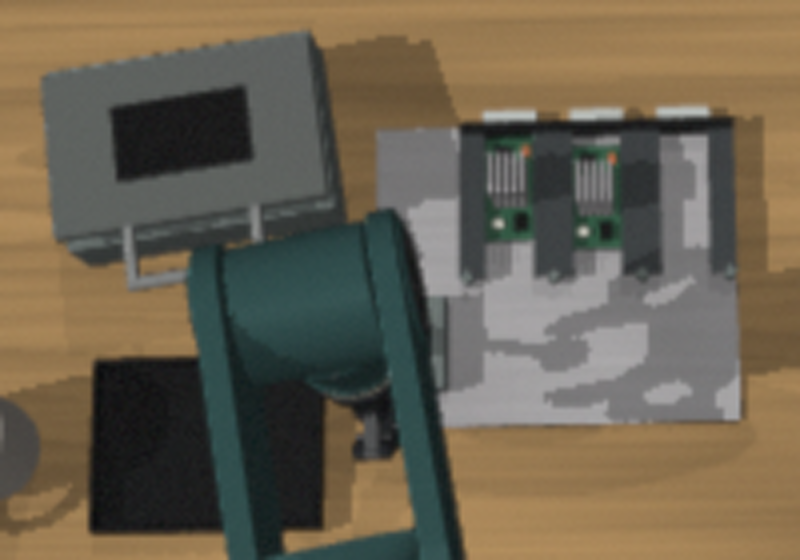

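Emit:
carry_out --pt "0 0.1 0.3 -0.3 -0.3 0 0" --pt "0 0 0.1 -0.2 0 0 0" --pt "0 0 0 -0.1 0 0 0" --pt "0 0 0 0 0 0 0"

```text
time: 4.8
eef_pos: [0.4218, 0.1379, 0.087]
ee_rot: [[0.003, 0.012, 1.0], [-1.0, 0.005, 0.003], [-0.005, -1.0, 0.012]]
force: [0.0, 0.0, -0.0]
gripper_width: 0.501
```

Run:
```python
from h import *
go(.424,.138,.085,0)
im,d=ctrl.get_image('scene');crop(im,260,200,500,400,3.3,'s3.png')
```

```text
t 4.8 tcp [0.4218, 0.1379, 0.087] yawz 0.16 down [0.012, 0.005, -1.0] F [0.0, 0.0, -0.0] w 0.501
total [-0.01, 0.08, 0.09] n 1 row [-0.01, 0.08, 0.09]
wy total 0.03
level [-0.11, 0.0, -0.04]
```

View pics/s3.png

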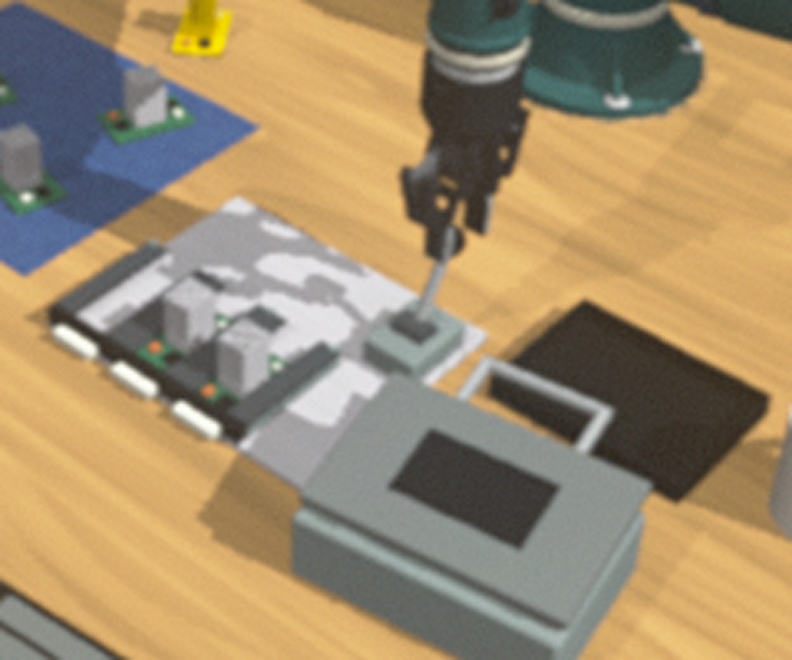

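Run:
```python
from h import *
for a in (0,.1,.2): print(a,proj('scene',[.468+.08*np.sin(a-.5),.139,.028+.08*np.cos(a-.5)]))
```

```text
0 [396.26936463 271.70170358]
0.1 [394.66044647 271.92212994]
0.2 [392.94277234 272.42730422]
```

Emit:
carry_out --pt "0 0 -0.7 0.2 -0.1 0 0" --pt "0 0 -1 0 0 0 0" --pt "0 0 -1 0 0 0 0" --pt "0 0 -0.5 0 0 0 0" --pt "0 0 0 0 0 0 0"

```text
time: 5.35
eef_pos: [0.4228, 0.1367, 0.165]
ee_rot: [[0.002, -0.014, 1.0], [-1.0, 0.002, 0.002], [-0.002, -1.0, -0.014]]
force: [-0.9, -0.2, 0.0]
gripper_width: 0.497
```

Run:
```python
from h import *
go(.585,.066,.13,0)
im,d=ctrl.get_image('scene');crop(im,360,240,420,310,8,'s4.png')
```

```text
t 5.35 tcp [0.4228, 0.1367, 0.165] yawz 0.13 down [-0.014, 0.002, -1.0] F [-0.9, -0.2, 0.0] w 0.497
total [2.84, 1.3, 6.5] n 7 row [0.41, 0.19, 0.93]
wy total 0.02
level [0.14, 0.0, -0.02]
```

View pics/s4.png

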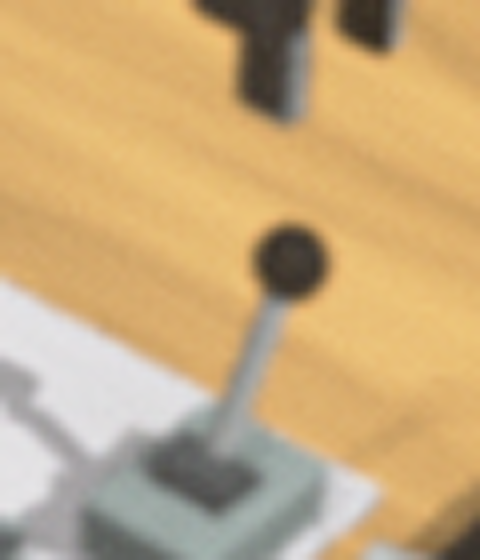

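Knob is at scene pixel (396,272), which matches joint 0, so the power is off. Next is the tested board in the left lane.

Emit:
carry_out --pt "-0.2 0.5 0 0.9 0.1 0 0" --pt "-0.2 0.5 0 1 0 0 0" --pt "-0.2 0.5 0 1 0 0 0" --pt "-0.2 0.5 0 1 0 0 0" --pt "-0.2 0.4 0.2 1 0 0 0" --pt "-0.2 0.2 0.3 0.9 0 0 0" --pt "-0.2 0 0.3 0.4 0 0 0" --pt "-0.2 0 0 0 0 0 0" --pt "-0.2 0 0 0 0 0 0"

```text
time: 6.3
eef_pos: [0.5726, 0.0702, 0.1242]
ee_rot: [[0.004, -0.034, 0.999], [-1.0, 0.002, 0.004], [-0.002, -0.999, -0.034]]
force: [0.5, 0.4, 0.4]
gripper_width: 0.599
```

Run:
```python
from h import *
go(.585,.066,.03,0)
im,d=ctrl.get_image('scene');crop(im,260,220,420,340,5,'s5.png')
```

```text
t 6.3 tcp [0.5726, 0.0702, 0.1242] yawz 0.24 down [-0.034, 0.002, -0.999] F [0.5, 0.4, 0.4] w 0.599
total [0.18, 3.75, 0.62] n 4 row [0.05, 0.94, 0.16]
wy total 0.04
level [0.33, 0.0, -0.02]
```

View pics/s5.png

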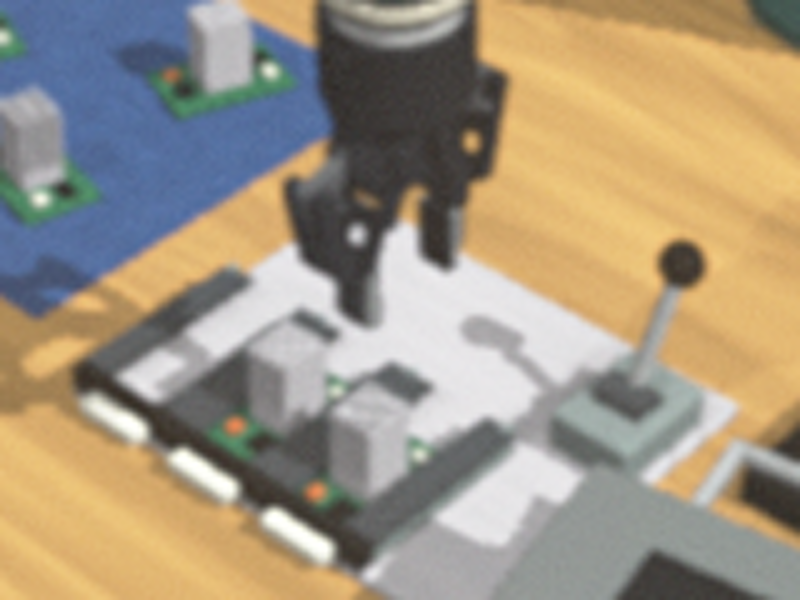

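Run:
```python
from h import *
print(ray('scene',334.6,299,.06),ray('scene',260+290/5,220+350/5,.06))
# tops in top view: from crop t0a: hs fins
print(ray('top',150+506/4,150+176/4,.06),ray('top',150+595/4,150+182/4,.06))
```

```text
[0.58308593 0.06494919 0.06      ] [0.58619729 0.01031056 0.06      ]
[0.58257573 0.06475175 0.06      ] [ 5.76911042e-01 -5.23466992e-04  6.00000000e-02]
```

Emit:
carry_out --pt "-0.2 0.1 0 0.5 0.35 0 0" --pt "-0.2 0 0 0 0 0 0"

```text
time: 6.55
eef_pos: [0.5833, 0.069, 0.1242]
ee_rot: [[0.006, 0.002, 1.0], [-1.0, 0.002, 0.006], [-0.002, -1.0, 0.002]]
force: [-0.3, 0.6, -0.6]
gripper_width: 0.603
```

Run:
```python
from h import *
go(.584,.066,.03,0)
```

```text
t 6.55 tcp [0.5833, 0.069, 0.1242] yawz 0.34 down [0.002, 0.002, -1.0] F [-0.3, 0.6, -0.6] w 0.603
total [0.13, 3.77, 0.02] n 4 row [0.03, 0.94, 0.0]
wy total 0.06
level [-0.02, 0.0, -0.02]
```

Emit:
carry_out --pt "-0.2 0.1 0.8 0 0 0.05 0" --pt "-0.2 0 0.9 0 0 0 0" --pt "-0.2 0 0.9 0 0 0 0" --pt "-0.2 0 0.6 0 0 0 0" --pt "-0.2 0 0.2 0 0 0 0" --pt "-0.2 0 0 0 0 0 0"

```text
time: 7.15
eef_pos: [0.5815, 0.0694, 0.0424]
ee_rot: [[0.004, 0.007, 1.0], [-1.0, 0.004, 0.004], [-0.004, -1.0, 0.007]]
force: [-0.1, 0.1, -0.6]
gripper_width: 0.6
```

Run:
```python
from h import *
go(.583,.066,.03,0)
```

```text
t 7.15 tcp [0.5815, 0.0694, 0.0424] yawz 0.22 down [0.007, 0.004, -1.0] F [-0.1, 0.1, -0.6] w 0.6
total [0.14, 0.49, 0.06] n 1 row [0.14, 0.49, 0.06]
wy total 0.04
level [-0.06, 0.0, -0.03]
```

Emit:
carry_out --pt "-0.2 0.2 0.5 0.05 0 0 0" --pt "-0.2 0 0.1 0 0 0 0" --pt "1 0 0 0 0 0 0" --pt "1 0 0 0 0 0 0" --pt "1 0 0 0 0 0 0" --pt "1 0 0 0 0 0 0"

```text
time: 7.75
eef_pos: [0.5854, 0.0639, 0.03]
ee_rot: [[0.004, 0.013, 1.0], [-1.0, 0.004, 0.004], [-0.004, -1.0, 0.013]]
force: [0.8, 0.2, -1.7]
gripper_width: 0.339
```

Run:
```python
from h import *
go(.456,.066,.03,0)
```

```text
t 7.75 tcp [0.5854, 0.0639, 0.03] yawz 0.21 down [0.013, 0.004, -1.0] F [0.8, 0.2, -1.7] w 0.339
total [-0.1, -0.07, -5.18] n 6 row [-0.02, -0.01, -0.86]
wy total 0.04
level [-0.12, 0.0, -0.03]
```

Emit:
carry_out --pt "1 -0.1 -0.03 -0.5 -0.1 0 0" --pt "1 0 -0.02 -0.6 -0.05 0 0" --pt "1 0 -0.02 -0.6 -0.05 0 0" --pt "1 0 0 -0.6 -0.05 0 0"

```text
time: 8.15
eef_pos: [0.5239, 0.0669, 0.0308]
ee_rot: [[0.004, -0.019, 1.0], [-1.0, 0.004, 0.004], [-0.004, -1.0, -0.019]]
force: [0.5, 0.0, -1.8]
gripper_width: 0.342
```

Run:
```python
from h import *
go(.456,.066,.03,0)
```

```text
t 8.15 tcp [0.5239, 0.0669, 0.0308] yawz 0.22 down [-0.019, 0.004, -1.0] F [0.5, 0.0, -1.8] w 0.342
total [0.02, 0.08, -2.71] n 3 row [0.01, 0.03, -0.9]
wy total 0.04
level [0.18, 0.0, -0.04]
```

Emit:
carry_out --pt "1 0 0 -0.6 0.1 0 0" --pt "1 0 0 -0.6 0.05 0 0" --pt "1 0 0 -0.6 0 0 0" --pt "1 0 0 -0.6 0 0 0" --pt "1 0 0 -0.4 0 0 0" --pt "1 0 0 0 0 0 0"

```text
time: 8.75
eef_pos: [0.4437, 0.0678, 0.0304]
ee_rot: [[0.005, -0.01, 1.0], [-1.0, 0.004, 0.005], [-0.004, -1.0, -0.01]]
force: [0.2, 0.1, -1.1]
gripper_width: 0.34
```

Run:
```python
from h import *
go(.456,.066,.17,0)
im,d=ctrl.get_image('scene');crop(im,260,220,420,340,5,'s6.png')
```

```text
t 8.75 tcp [0.4437, 0.0678, 0.0304] yawz 0.3 down [-0.01, 0.004, -1.0] F [0.2, 0.1, -1.1] w 0.34
total [0.05, -5.59, 0.44] n 6 row [0.01, -0.93, 0.07]
wy total 0.05
level [0.09, 0.0, -0.04]
```

View pics/s6.png

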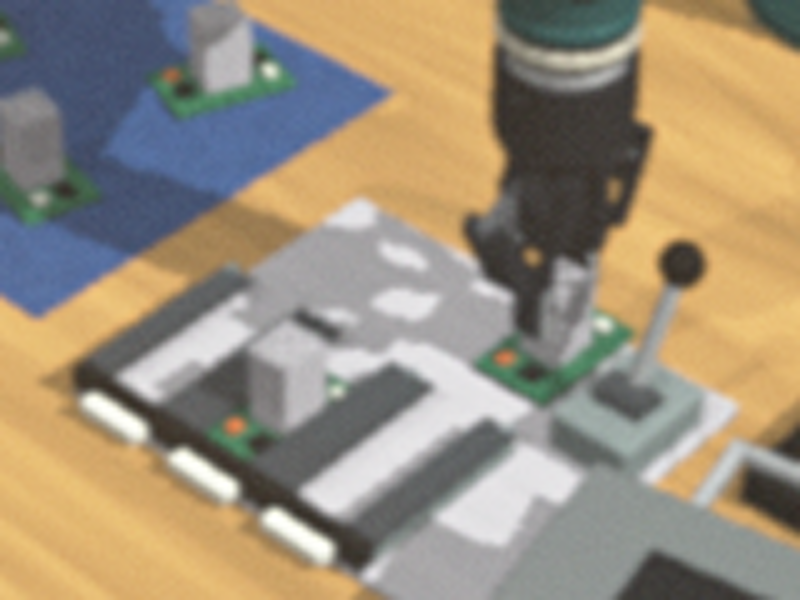

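The board is clear of the lips on the apron, still held. I'll lift it and carry it to the tray.

Emit:
carry_out --pt "1 0 -0.7 0 0.05 0 0" --pt "1 0 -1 0 0 0 0" --pt "1 0 -1 0 0 0 0" --pt "1 0 -1 0 0 0 0" --pt "1 0 -1 0 0 0 0" --pt "1 0 -0.8 0 0 0 0" --pt "1 0 0 0 0 0 0"

```text
time: 9.5
eef_pos: [0.4452, 0.0674, 0.1704]
ee_rot: [[0.005, -0.012, 1.0], [-1.0, 0.005, 0.005], [-0.005, -1.0, -0.012]]
force: [-0.5, -0.0, -1.9]
gripper_width: 0.34
```

Run:
```python
from h import *
go(.396,.331,.17,0)
```

```text
t 9.5 tcp [0.4452, 0.0674, 0.1704] yawz 0.28 down [-0.012, 0.005, -1.0] F [-0.5, -0.0, -1.9] w 0.34
total [-10.55, 0.09, -1.92] n 11 row [-0.96, 0.01, -0.17]
wy total 0.05
level [0.11, 0.0, -0.05]
```

Emit:
carry_out --pt "1 -0.8 -0.1 -0.15 0.1 0 0" --pt "1 -1 0 -0.2 0 0 0" --pt "1 -1 0 -0.2 0 0 0" --pt "1 -1 0 -0.2 0 0 0" --pt "1 -1 0 -0.2 0 0 0" --pt "1 -1 0 -0.2 0 0 0" --pt "1 -1 0 -0.2 0 0 0" --pt "1 -1 0 -0.2 0 0 0" --pt "1 -1 0 -0.2 0 0 0" --pt "1 -0.9 0 -0.15 0 0 0" --pt "1 -0.5 0 0 0 0 0" --pt "1 0 0 0 0 0 0"

```text
time: 10.7
eef_pos: [0.3918, 0.3295, 0.1544]
ee_rot: [[0.001, -0.026, 1.0], [-1.0, -0.007, 0.001], [0.007, -1.0, -0.026]]
force: [0.3, -0.3, -2.1]
gripper_width: 0.339
```

Run:
```python
from h import *
go(.396,.331,.028,0)
```

```text
t 10.7 tcp [0.3918, 0.3295, 0.1544] yawz 0.04 down [-0.026, -0.007, -1.0] F [0.3, -0.3, -2.1] w 0.339
total [-0.1, 5.05, 0.3] n 6 row [-0.02, 0.84, 0.05]
wy total 0.01
level [0.25, 0.0, 0.06]
```

Emit:
carry_out --pt "1 0 0.6 0.15 0.2 0 0.05" --pt "1 0 0.9 0.05 0.05 0 0" --pt "1 0 0.9 0 0 0 0" --pt "1 0 0.9 0 0 0 0" --pt "1 0 0.9 0 0 0 0" --pt "1 0 0.3 0 0 0 0" --pt "1 0 0 0 0 0 0"

```text
time: 11.4
eef_pos: [0.3985, 0.3218, 0.035]
ee_rot: [[-0.004, -0.001, 1.0], [-1.0, -0.009, -0.004], [0.009, -1.0, -0.001]]
force: [-1.2, -0.4, -1.4]
gripper_width: 0.342
```

Run:
```python
from h import *
go(.396,.331,.028,0)
```

```text
t 11.4 tcp [0.3985, 0.3218, 0.035] yawz -0.24 down [-0.001, -0.009, -1.0] F [-1.2, -0.4, -1.4] w 0.342
total [-0.37, 0.28, -0.1] n 1 row [-0.37, 0.28, -0.1]
wy total -0.04
level [0.01, 0.0, 0.09]
```

Emit:
carry_out --pt "1 -0.4 0 -0.1 0 0 0.1" --pt "1 -0.15 0.15 0 0 0 0" --pt "1 0 0.12 0 0 0 0" --pt "1 0 0 0 0 0 0"

```text
time: 11.8
eef_pos: [0.3983, 0.3377, 0.0313]
ee_rot: [[-0.005, 0.004, 1.0], [-1.0, 0.006, -0.005], [-0.006, -1.0, 0.004]]
force: [-0.6, 0.4, -1.1]
gripper_width: 0.341
```

Run:
```python
from h import *
go(.396,.331,.028,0)
```

```text
t 11.8 tcp [0.3983, 0.3377, 0.0313] yawz -0.28 down [0.004, 0.006, -1.0] F [-0.6, 0.4, -1.1] w 0.341
total [0.27, 0.13, -0.09] n 1 row [0.27, 0.13, -0.09]
wy total -0.05
level [-0.04, 0.0, -0.06]
```

Emit:
carry_out --pt "1 0.1 0.12 0 0 0 0" --pt "1 0 0.03 0 0 0 0" --pt "1 0 0 0 0 0 0"

```text
time: 12.1
eef_pos: [0.399, 0.3355, 0.0285]
ee_rot: [[-0.004, 0.007, 1.0], [-1.0, 0.007, -0.004], [-0.007, -1.0, 0.007]]
force: [-0.1, 0.3, -1.2]
gripper_width: 0.338
```

Run:
```python
from h import *
go(.396,.331,.028,0)
```

```text
t 12.1 tcp [0.399, 0.3355, 0.0285] yawz -0.24 down [0.007, 0.007, -1.0] F [-0.1, 0.3, -1.2] w 0.338
total [0.18, 0.02, -0.12] n 1 row [0.18, 0.02, -0.12]
wy total -0.04
level [-0.06, 0.0, -0.06]
```

Release and rise.

Emit:
carry_out --pt "1 0 0.05 0 0 0 0" --pt "-0.2 0 0 0 0 0 0" --pt "-0.2 0 0 0 0 0 0" --pt "-0.2 0 0 0 0 0 0" --pt "-0.2 0 -0.7 0 0 0 0" --pt "-0.2 0 -1 0 0 0 0" --pt "-0.2 0 -1 0 0 0 0" --pt "-0.2 0 -1 0 0 0 0" --pt "-0.2 0 -1 0 0 0 0" --pt "-0.2 0 -1 0 0 0 0"

```text
time: 13.1
eef_pos: [0.3962, 0.333, 0.171]
ee_rot: [[-0.005, -0.0, 1.0], [-1.0, 0.002, -0.005], [-0.002, -1.0, -0.0]]
force: [-0.3, -0.3, 0.1]
gripper_width: 0.602
```

Run:
```python
from h import *
go(.577,.001,.165,0)
im,d=ctrl.get_image('scene');crop(im,380,270,540,390,5,'s7.png')
im,d=ctrl.get_image('top');crop(im,150,150,350,290,4,'t7.png')
```

```text
t 13.1 tcp [0.3962, 0.333, 0.171] yawz -0.27 down [-0.0, 0.002, -1.0] F [-0.3, -0.3, 0.1] w 0.602
total [13.25, 0.21, 7.29] n 14 row [0.95, 0.02, 0.52]
wy total -0.04
level [0.0, 0.0, -0.02]
```

View pics/s7.png

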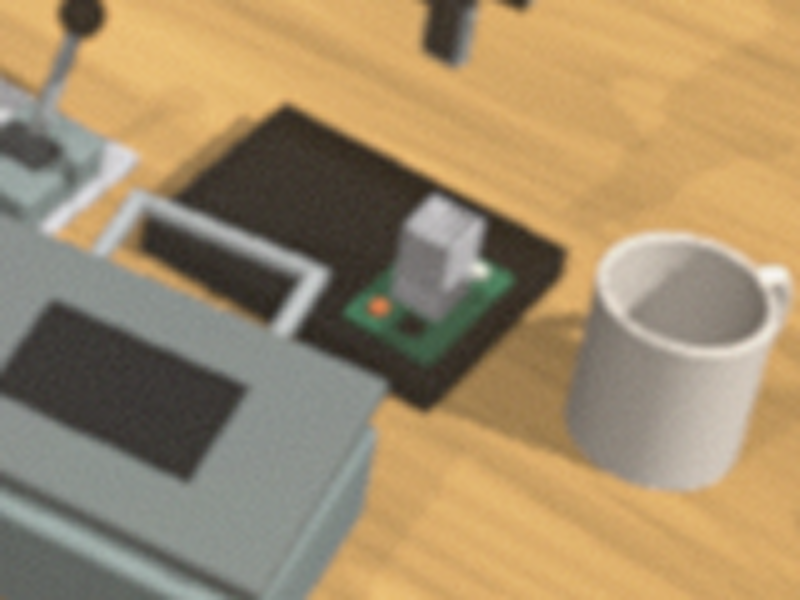

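View pics/t7.png

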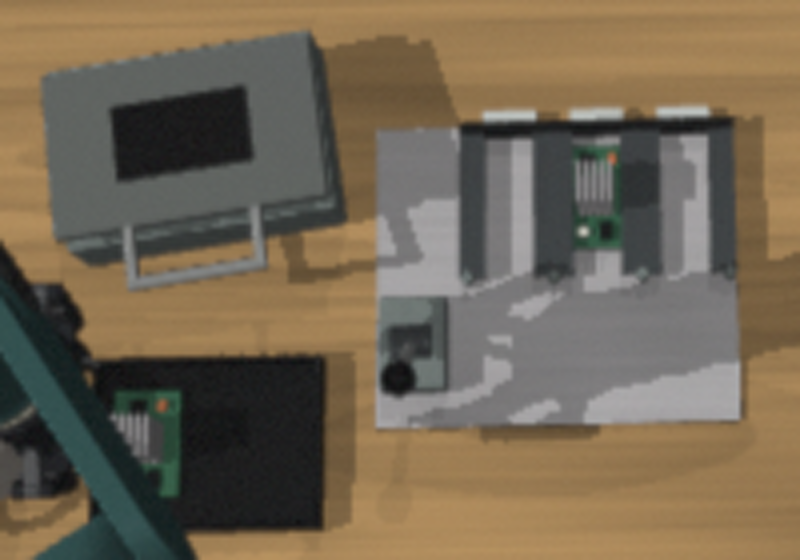

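The tested board lies flat in the tray's left half, and the lever is still off. Next is the middle lane.

Emit:
carry_out --pt "-0.2 0.8 0 0.4 0 0 0" --pt "-0.2 1 0 0.55 0.03 0 0" --pt "-0.2 1 0 0.55 0.03 0 0" --pt "-0.2 1 0 0.55 0.03 0 0" --pt "-0.2 1 0 0.55 0.03 0 0" --pt "-0.2 1 0 0.55 0.03 0 0" --pt "-0.2 1 0 0.55 0.03 0 0" --pt "-0.2 1 0 0.55 0.03 0 0" --pt "-0.2 1 0 0.55 0.03 0 0" --pt "-0.2 1 0 0.55 0.03 0 0" --pt "-0.2 1 0 0.55 0 0 0" --pt "-0.2 1 0 0.55 0 0 0"

```text
time: 14.4
eef_pos: [0.5587, 0.0305, 0.162]
ee_rot: [[0.003, 0.022, 1.0], [-1.0, 0.007, 0.003], [-0.007, -1.0, 0.022]]
force: [0.6, 0.5, 0.8]
gripper_width: 0.6
```

Emit:
carry_out --pt "-0.2 0.8 0 0.5 0 0 0" --pt "-0.2 0.2 0.5 0.1 0 0 0" --pt "-0.2 0 0.5 0 0 0 0" --pt "-0.2 0 0 0 0 0 0"

```text
time: 14.8
eef_pos: [0.5732, 0.0025, 0.1296]
ee_rot: [[-0.002, 0.014, 1.0], [-1.0, 0.008, -0.002], [-0.008, -1.0, 0.014]]
force: [-0.6, -0.2, -1.2]
gripper_width: 0.6
```

Run:
```python
from h import *
go(.577,.001,.03,0)
```

```text
t 14.8 tcp [0.5732, 0.0025, 0.1296] yawz -0.11 down [0.014, 0.008, -1.0] F [-0.6, -0.2, -1.2] w 0.6
total [0.09, 3.99, 0.1] n 4 row [0.02, 1.0, 0.02]
wy total -0.02
level [-0.13, 0.0, -0.07]
```

Emit:
carry_out --pt "-0.2 0.1 0.7 0.1 -0.1 0 -0.05" --pt "-0.2 0 0.9 0.05 0 0 0" --pt "-0.2 0 0.9 0 0 0 0" --pt "-0.2 0 0.8 0 0 0 0" --pt "-0.2 0 0.4 0 0 0 0" --pt "-0.2 0 0 0 0 0 0"

```text
time: 15.4
eef_pos: [0.5737, 0.0065, 0.0279]
ee_rot: [[0.006, -0.004, 1.0], [-1.0, 0.003, 0.006], [-0.003, -1.0, -0.004]]
force: [-0.9, 0.8, -0.2]
gripper_width: 0.598
```

Run:
```python
from h import *
go(.577,.001,.03,0)
```

```text
t 15.4 tcp [0.5737, 0.0065, 0.0279] yawz 0.37 down [-0.004, 0.003, -1.0] F [-0.9, 0.8, -0.2] w 0.598
total [0.22, -0.09, 0.13] n 1 row [0.22, -0.09, 0.13]
wy total 0.06
level [0.04, 0.0, -0.03]
```

Emit:
carry_out --pt "-0.2 0.22 -0.1 0.13 0 0 0" --pt "-0.2 0 0 0 0 0 0" --pt "1 0 0 0 0 0 0" --pt "1 0 0 0 0 0 0" --pt "1 0 0 0 0 0 0" --pt "1 0 0 0 0 0 0"

```text
time: 16.0
eef_pos: [0.5799, 0.0009, 0.0345]
ee_rot: [[0.007, 0.003, 1.0], [-1.0, 0.003, 0.007], [-0.003, -1.0, 0.003]]
force: [0.6, 0.6, -1.3]
gripper_width: 0.34
```

Run:
```python
from h import *
go(.446,.001,.03,0)
```

```text
t 16.0 tcp [0.5799, 0.0009, 0.0345] yawz 0.42 down [0.003, 0.003, -1.0] F [0.6, 0.6, -1.3] w 0.34
total [-0.04, 0.16, -5.36] n 6 row [-0.01, 0.03, -0.89]
wy total 0.07
level [-0.03, 0.0, -0.03]
```

Emit:
carry_out --pt "1 0 0 -0.5 0 0.05 0" --pt "1 0 0 -0.6 0 0 0" --pt "1 0 0 -0.6 0 0 0" --pt "1 0 0 -0.6 0 0 0"

```text
time: 16.4
eef_pos: [0.5216, 0.0005, 0.0337]
ee_rot: [[0.002, 0.003, 1.0], [-1.0, 0.003, 0.002], [-0.003, -1.0, 0.003]]
force: [-0.4, -0.2, -0.8]
gripper_width: 0.344
```

Run:
```python
from h import *
go(.446,.001,.034,0)
```

```text
t 16.4 tcp [0.5216, 0.0005, 0.0337] yawz 0.1 down [0.003, 0.003, -1.0] F [-0.4, -0.2, -0.8] w 0.344
total [-0.03, -0.02, -3.03] n 4 row [-0.01, -0.01, -0.76]
wy total 0.02
level [-0.03, 0.0, -0.03]
```

Emit:
carry_out --pt "1 0 0 -0.6 0 0 0" --pt "1 0 0 -0.6 0 0 0" --pt "1 0 0 -0.6 0 0 0" --pt "1 0 0 -0.6 0 0 0" --pt "1 0 0 -0.4 0 0 0" --pt "1 0 -0.7 0 0 0 0" --pt "1 0 -1 0 0 0 0" --pt "1 0 -1 0 0 0 0" --pt "1 0 -1 0 0 0 0" --pt "1 0 -1 0 0 0 0" --pt "1 0 -0.8 0 0 0 0" --pt "1 0 0 0 0 0 0"

```text
time: 17.6
eef_pos: [0.4429, 0.0004, 0.1731]
ee_rot: [[0.001, -0.003, 1.0], [-1.0, 0.004, 0.001], [-0.004, -1.0, -0.003]]
force: [0.7, -0.7, -1.9]
gripper_width: 0.344
```

Run:
```python
from h import *
go(.396,.256,.17,0)
im,d=ctrl.get_image('scene');crop(im,280,180,480,330,4,'s8.png')
```

```text
t 17.6 tcp [0.4429, 0.0004, 0.1731] yawz 0.07 down [-0.003, 0.004, -1.0] F [0.7, -0.7, -1.9] w 0.344
total [-10.23, 0.17, -1.86] n 11 row [-0.93, 0.02, -0.17]
wy total 0.01
level [0.03, 0.0, -0.03]
```

View pics/s8.png

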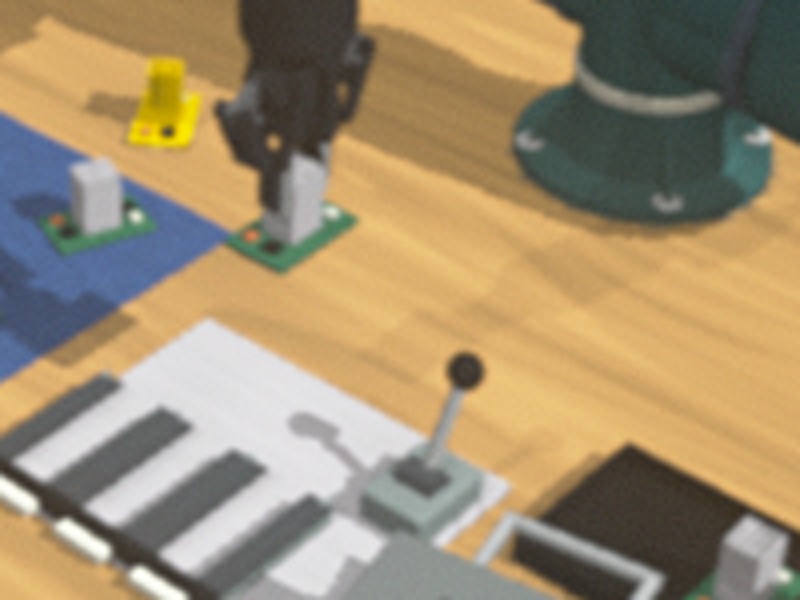

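Emit:
carry_out --pt "1 -0.8 -0.15 -0.15 0 0 0" --pt "1 -1 -0.05 -0.2 0 0 0" --pt "1 -1 -0.05 -0.2 0 0 0" --pt "1 -1 -0.05 -0.2 0 0 0" --pt "1 -1 0 -0.2 0 0 0" --pt "1 -1 0 -0.2 0 0 0" --pt "1 -1 0 -0.2 0 0 0" --pt "1 -1 0 -0.2 0 0 0" --pt "1 -0.9 0 -0.2 0 0 0" --pt "1 -0.8 0 -0.1 0 0 0" --pt "1 -0.3 0 0 0 0 0" --pt "1 0 0 0 0 0 0"

```text
time: 18.85
eef_pos: [0.3828, 0.2509, 0.1552]
ee_rot: [[-0.002, -0.044, 0.999], [-1.0, -0.007, -0.002], [0.007, -0.999, -0.044]]
force: [-0.3, 0.1, -0.7]
gripper_width: 0.339
```

Run:
```python
from h import *
go(.396,.252,.05,0)
```

```text
t 18.85 tcp [0.3828, 0.2509, 0.1552] yawz -0.14 down [-0.044, -0.007, -0.999] F [-0.3, 0.1, -0.7] w 0.339
total [-0.07, 4.18, 0.72] n 5 row [-0.01, 0.84, 0.14]
wy total -0.02
level [0.42, 0.0, 0.06]
```

Emit:
carry_out --pt "1 0 0 0.5 0.4 0 0.05" --pt "1 0 0.5 0 0 0 0" --pt "1 0 0.9 0 0 0 0" --pt "1 0 0.9 0 0 0 0" --pt "1 0 0.9 0 0 0 0" --pt "1 0 0.4 0 0 0 0" --pt "1 0 0 0 0 0 0"

```text
time: 19.55
eef_pos: [0.392, 0.2433, 0.0544]
ee_rot: [[-0.008, -0.013, 1.0], [-1.0, -0.009, -0.009], [0.009, -1.0, -0.013]]
force: [-0.3, -0.2, -1.4]
gripper_width: 0.341
```

Run:
```python
from h import *
go(.396,.252,.031,0)
```

```text
t 19.55 tcp [0.392, 0.2433, 0.0544] yawz -0.49 down [-0.013, -0.009, -1.0] F [-0.3, -0.2, -1.4] w 0.341
total [-0.36, 0.93, 0.17] n 1 row [-0.36, 0.93, 0.17]
wy total -0.08
level [0.13, 0.0, 0.09]
```

Emit:
carry_out --pt "1 -0.15 0.4 0.1 0.1 -0.08 0.1" --pt "1 -0.1 0.35 0.05 0 0 0" --pt "1 0 0.15 0 0 0 0" --pt "1 0 0 0 0 0 0"

```text
time: 19.95
eef_pos: [0.397, 0.249, 0.0326]
ee_rot: [[-0.002, -0.001, 1.0], [-1.0, 0.002, -0.002], [-0.002, -1.0, -0.001]]
force: [0.4, 0.8, -1.9]
gripper_width: 0.338
```

Run:
```python
from h import *
go(.396,.252,.031,0)
```

```text
t 19.95 tcp [0.397, 0.249, 0.0326] yawz -0.11 down [-0.001, 0.002, -1.0] F [0.4, 0.8, -1.9] w 0.338
total [-0.12, 0.06, -0.04] n 1 row [-0.12, 0.06, -0.04]
wy total -0.02
level [0.01, 0.0, -0.02]
```

Emit:
carry_out --pt "1 0 0.1 0 0 0 0" --pt "1 0 0.06 0 0 0 0" --pt "1 0 0 0 0 0 0"

```text
time: 20.25
eef_pos: [0.3984, 0.2497, 0.032]
ee_rot: [[-0.002, 0.002, 1.0], [-1.0, 0.003, -0.002], [-0.003, -1.0, 0.002]]
force: [1.2, 0.7, -1.2]
gripper_width: 0.34
```

Emit:
carry_out --pt "-0.2 0 0 0 0 0 0" --pt "-0.2 0 0 0 0 0 0" --pt "-0.2 0 0 0 0 0 0" --pt "-0.2 0 -0.7 0 0 0 0" --pt "-0.2 0 -1 0 0 0 0" --pt "-0.2 0 -1 0 0 0 0" --pt "-0.2 0 -1 0 0 0 0" --pt "-0.2 0 -1 0 0 0 0" --pt "-0.2 0 -1 0 0 0 0"

```text
time: 21.15
eef_pos: [0.3965, 0.2484, 0.1762]
ee_rot: [[-0.002, -0.004, 1.0], [-1.0, 0.0, -0.002], [-0.0, -1.0, -0.004]]
force: [0.5, -0.2, 1.2]
gripper_width: 0.599
```

Run:
```python
from h import *
im,d=ctrl.get_image('scene');crop(im,380,270,540,390,5,'s9.png')
im,d=ctrl.get_image('top');cv2.imwrite('pics/top9.png',im);crop(im,150,180,480,300,2.4,'t9.png')
hsv=cv2.cvtColor(im,cv2.COLOR_BGR2HSV)
gr=cv2.inRange(hsv,(50,60,20),(90,255,255))
n,l,s_,ce=cv2.connectedComponentsWithStats(cv2.morphologyEx(gr,cv2.MORPH_CLOSE,np.ones((9,9))))
for i in range(1,n):
    if s_[i,4]>60 and 180<ce[i][1]<310:
        c=np.argwhere(l==i)[:,::-1]
        W=np.array([ray('top',u,v,0.006)[:2] for u,v in c],np.float32)
        r=cv2.minAreaRect(W*1000);b=cv2.boxPoints(r);e=[b[1]-b[0],b[2]-b[1]];e=max(e,key=np.linalg.norm)
        print(ce[i].round(1),np.round(r[0],1),np.round(r[1],1),'long axis deg',round(float(np.degrees(np.arctan2(e[1],e[0]))%180),1))
st()
```

```text
[395.8 216.7] [ 522.7 -292.1] [79.4 49.6] long axis deg 75.6
[432.5 236.1] [ 461.8 -400.6] [49.8 79.4] long axis deg 156.2
[383.6 265.3] [ 375.1 -249.5] [49.8 79.5] long axis deg 158.9
t 21.25 tcp [0.3988, 0.2496, 0.1797] yawz -0.11 down [0.004, 0.004, -1.0] F [1.0, 0.0, 0.3] w 0.601
```

View pics/s9.png

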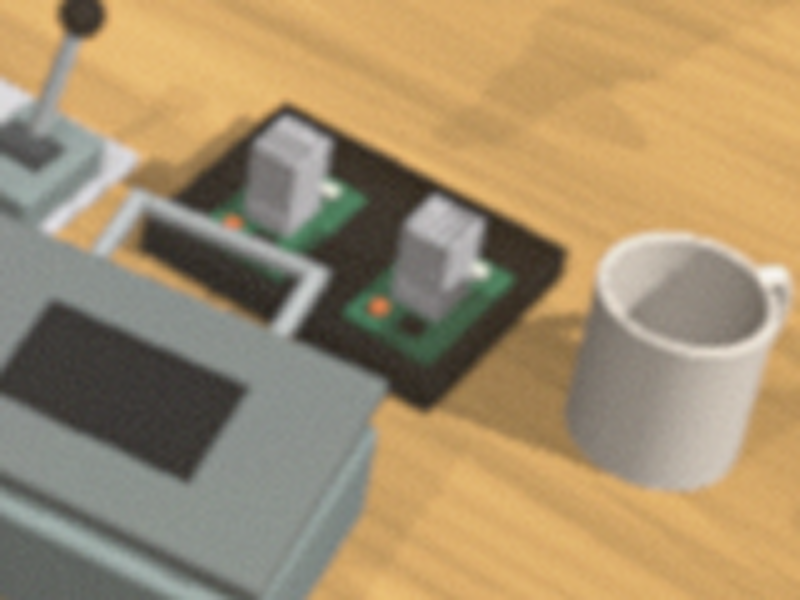

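View pics/t9.png

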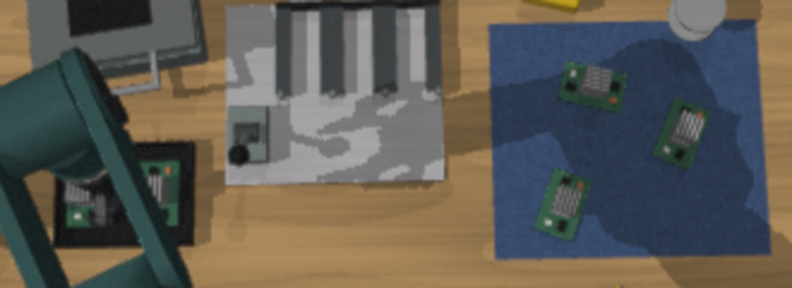

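Emit:
carry_out --pt "-0.2 0.8 0 0 0 0 0" --pt "-0.2 1 0 0 0 0 0" --pt "-0.2 1 0 0 0 0 0" --pt "-0.2 1 0 0 0 0 0" --pt "-0.2 1 0 0 0 0 0" --pt "-0.2 1 0 0 0 0 0" --pt "-0.2 1 0 0 0 0 0" --pt "-0.2 1 0 0 0 0 0" --pt "-0.2 1 0 0 0 0 0" --pt "-0.2 1 0 0 0 0 0" --pt "-0.2 1 0 0 0 0 0" --pt "-0.2 1 0 0 0 0 0"

```text
time: 22.45
eef_pos: [0.3942, -0.0536, 0.1653]
ee_rot: [[0.006, -0.009, 1.0], [-1.0, 0.005, 0.006], [-0.005, -1.0, -0.009]]
force: [-0.2, -0.2, -1.0]
gripper_width: 0.6
```

Run:
```python
from h import *
go(.375,-.2495,.15,-21.1)
```

```text
t 22.45 tcp [0.3942, -0.0536, 0.1653] yawz 0.33 down [-0.009, 0.005, -1.0] F [-0.2, -0.2, -1.0] w 0.6
total [7.84, 0.58, -0.81] n 8 row [0.98, 0.07, -0.1]
wy total 3.57
level [0.09, 0.0, -0.05]
```

Emit:
carry_out --pt "-0.2 0.9 0 -0.1 0.05 0 0" --pt "-0.2 1 0 -0.1 0 0 0" --pt "-0.2 1 0 -0.1 0 0 0" --pt "-0.2 1 0 -0.1 0 0 0" --pt "-0.2 1 0 -0.1 0 0 0" --pt "-0.2 1 0 -0.1 0 0 0" --pt "-0.2 0.7 0 -0.1 0 0 0" --pt "-0.2 0.3 0 0 0 0.9 0" --pt "-0.2 0 0 0 0 0.9 0" --pt "-0.2 0 0 0 0 0.9 0" --pt "-0.2 0 0 0 0 0.7 0" --pt "-0.2 0 0 0 0 0 0"

```text
time: 23.65
eef_pos: [0.3698, -0.234, 0.1477]
ee_rot: [[-0.363, -0.022, 0.931], [-0.932, 0.017, -0.363], [-0.008, -1.0, -0.026]]
force: [-0.5, -0.0, -0.7]
gripper_width: 0.6
```

Run:
```python
from h import *
go(.375,-.2495,.026,-21.1)
```

```text
t 23.65 tcp [0.3698, -0.234, 0.1477] yawz -21.3 down [-0.022, 0.017, -1.0] F [-0.5, -0.0, -0.7] w 0.6
total [0.54, 4.85, 0.55] n 5 row [0.11, 0.97, 0.11]
wy total -0.03
level [0.25, 0.0, -0.07]
```

Emit:
carry_out --pt "-0.2 0.6 0 0.3 0.25 0 -0.05" --pt "-0.2 0 0.7 0.1 0 0 0" --pt "-0.2 0 0.9 0 0 0 0" --pt "-0.2 0 0.6 0 0 0 0" --pt "-0.2 0 0 0 0 0 0"

```text
time: 24.15
eef_pos: [0.3737, -0.2561, 0.0891]
ee_rot: [[-0.357, 0.005, 0.934], [-0.934, -0.003, -0.357], [0.001, -1.0, 0.006]]
force: [0.6, 0.3, 0.5]
gripper_width: 0.6
```

Run:
```python
from h import *
go(.375,-.2495,.026,-21.1)
im,d=ctrl.get_image('scene');crop(im,260,200,350,270,8,'s10.png')
```

```text
t 24.15 tcp [0.3737, -0.2561, 0.0891] yawz -20.9 down [0.005, -0.003, -1.0] F [0.6, 0.3, 0.5] w 0.6
total [-0.27, 2.52, -0.06] n 3 row [-0.09, 0.84, -0.02]
wy total 0.03
level [-0.06, 0.0, 0.01]
```

View pics/s10.png

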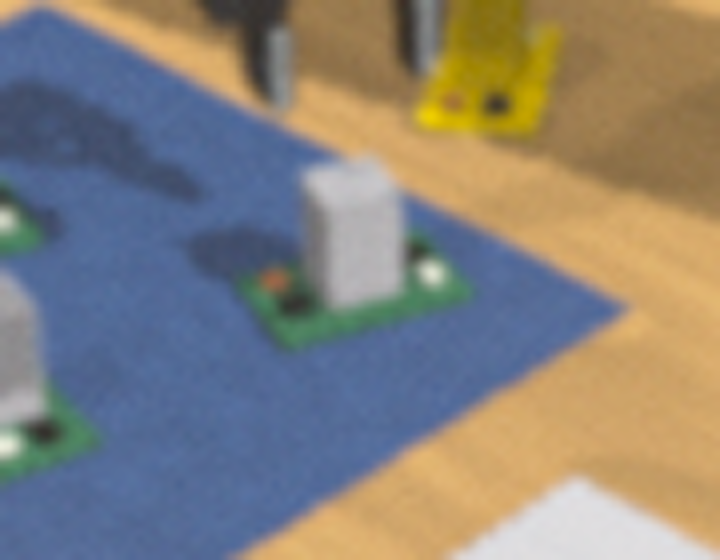

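Emit:
carry_out --pt "-0.2 -0.25 0.7 0 0 0 0" --pt "-0.2 0 0.9 0 0 0 0" --pt "-0.2 0 0.7 0 0 0 0" --pt "-0.2 0 0 0 0 0 0"

```text
time: 24.6
eef_pos: [0.3798, -0.2554, 0.0361]
ee_rot: [[-0.355, 0.015, 0.935], [-0.935, -0.013, -0.355], [0.007, -1.0, 0.019]]
force: [-0.6, 0.3, -0.8]
gripper_width: 0.6
```

Run:
```python
from h import *
go(.375,-.2495,.026,-21.1)
```

```text
t 24.6 tcp [0.3798, -0.2554, 0.0361] yawz -20.8 down [0.015, -0.013, -1.0] F [-0.6, 0.3, -0.8] w 0.6
total [-0.15, 0.4, -0.27] n 1 row [-0.15, 0.4, -0.27]
wy total 0.05
level [-0.18, 0.0, 0.06]
```

Emit:
carry_out --pt "-0.2 -0.15 0.3 -0.2 -0.15 0 0" --pt "-0.2 0 0.1 0 0 0 0" --pt "-0.2 0 0 0 0 0 0"

```text
time: 24.9
eef_pos: [0.3782, -0.252, 0.0288]
ee_rot: [[-0.355, 0.004, 0.935], [-0.935, -0.011, -0.355], [0.009, -1.0, 0.007]]
force: [0.8, 0.0, -0.1]
gripper_width: 0.6
```

Run:
```python
from h import *
go(.375,-.2495,.026,-21.1)
```

```text
t 24.9 tcp [0.3782, -0.252, 0.0288] yawz -20.77 down [0.004, -0.011, -1.0] F [0.8, 0.0, -0.1] w 0.6
total [-0.05, 0.11, -0.16] n 1 row [-0.05, 0.11, -0.16]
wy total 0.05
level [-0.07, 0.0, 0.08]
```

Emit:
carry_out --pt "1 0 0.03 -0.1 -0.05 0 0.08" --pt "1 0 0 0 0 0 0" --pt "1 0 0 0 0 0 0" --pt "1 0 0 0 0 0 0"

```text
time: 25.3
eef_pos: [0.3766, -0.2519, 0.0298]
ee_rot: [[-0.354, 0.004, 0.935], [-0.935, -0.003, -0.354], [0.001, -1.0, 0.005]]
force: [-0.6, 0.4, -1.5]
gripper_width: 0.34
```

Emit:
carry_out --pt "1 0 -0.6 0 0 0 0" --pt "1 0 -1 0 0 0 0" --pt "1 0 -1 0 0 0 0" --pt "1 0 -1 0 0 0 0" --pt "1 0 0 0 0 -0.9 0" --pt "1 0 0 0 0 -0.9 0" --pt "1 0 0 0 0 -0.9 0" --pt "1 0 0 0 0 -0.7 0" --pt "1 0 0 0 0 0 0"

```text
time: 26.2
eef_pos: [0.3742, -0.25, 0.1205]
ee_rot: [[0.008, -0.001, 1.0], [-1.0, 0.002, 0.008], [-0.002, -1.0, -0.001]]
force: [-0.1, -0.2, -1.1]
gripper_width: 0.34
```

Run:
```python
from h import *
go(.45,-.065,.12,0)
im,d=ctrl.get_image('scene');crop(im,260,180,400,300,6,'s11.png')
```

```text
t 26.2 tcp [0.3742, -0.25, 0.1205] yawz 0.44 down [-0.001, 0.002, -1.0] F [-0.1, -0.2, -1.1] w 0.34
total [-7.38, 0.03, 3.09] n 8 row [-0.92, 0.0, 0.39]
wy total 0.07
level [0.01, 0.0, -0.01]
```

View pics/s11.png

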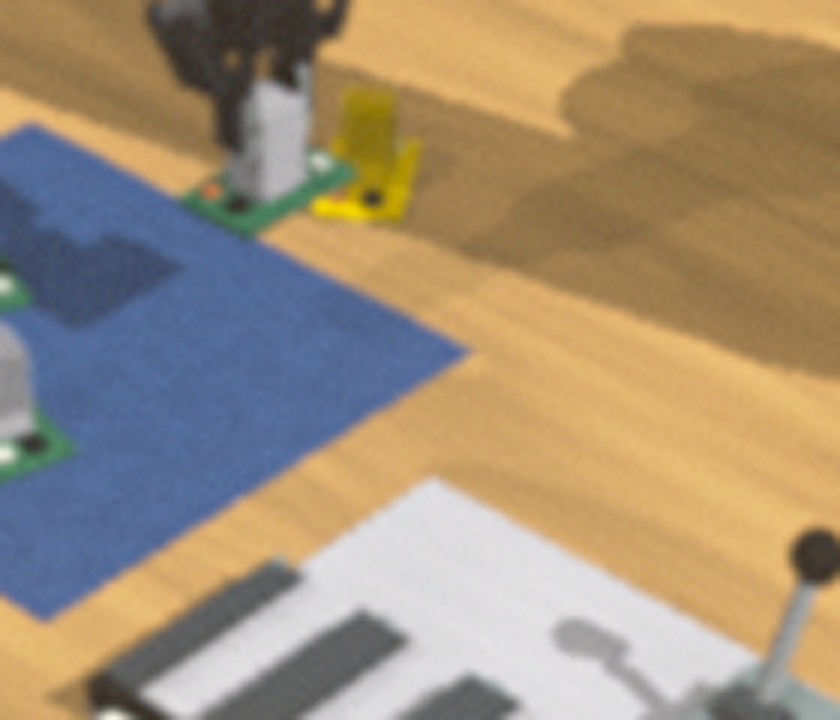

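Emit:
carry_out --pt "1 -0.8 0 0.35 0 0.05 0" --pt "1 -1 0 0.4 0 0 0" --pt "1 -1 0 0.4 0 0 0" --pt "1 -1 0 0.4 0 0 0" --pt "1 -1 0 0.4 0 0 0" --pt "1 -1 0 0.4 0 0 0" --pt "1 -0.9 0 0.4 0 0 0" --pt "1 -0.5 0 0.2 0 0 0" --pt "1 0 0 0 0 0 0"

```text
time: 27.15
eef_pos: [0.4501, -0.0638, 0.1182]
ee_rot: [[-0.018, -0.004, 1.0], [-1.0, 0.003, -0.018], [-0.003, -1.0, -0.004]]
force: [-0.4, -1.7, -0.6]
gripper_width: 0.337
```

Run:
```python
from h import *
go(.455,-.065,.06,0)
```

```text
t 27.15 tcp [0.4501, -0.0638, 0.1182] yawz -1.01 down [-0.004, 0.003, -1.0] F [-0.4, -1.7, -0.6] w 0.337
total [0.05, 2.33, 0.21] n 3 row [0.02, 0.78, 0.07]
wy total -0.17
level [0.04, 0.0, -0.03]
```

Emit:
carry_out --pt "1 0 0.6 0.1 0 -0.17 0" --pt "1 0 0.9 0 0 0 0" --pt "1 0 0.7 0 0 0 0" --pt "1 0 0.4 0 0 0 0" --pt "1 0 0 0 0 0 0"

```text
time: 27.65
eef_pos: [0.452, -0.0665, 0.0516]
ee_rot: [[-0.004, -0.004, 1.0], [-1.0, -0.0, -0.004], [0.0, -1.0, -0.004]]
force: [0.8, 0.2, -2.0]
gripper_width: 0.338
```

Run:
```python
from h import *
go(.455,-.065,.037,0.3)
```

```text
t 27.65 tcp [0.452, -0.0665, 0.0516] yawz -0.24 down [-0.004, -0.0, -1.0] F [0.8, 0.2, -2.0] w 0.338
total [-0.06, 0.58, 0.12] n 1 row [-0.06, 0.58, 0.12]
wy total -0.09
level [0.04, 0.0, 0.0]
```

Emit:
carry_out --pt "1 -0.05 0.4 0 0.03 0 0" --pt "1 0 0.15 0 0 0 0" --pt "1 0 0 0 0 0 0"

```text
time: 27.95
eef_pos: [0.4528, -0.0663, 0.0383]
ee_rot: [[-0.006, 0.002, 1.0], [-1.0, -0.001, -0.006], [0.001, -1.0, 0.002]]
force: [0.9, 0.4, -0.5]
gripper_width: 0.338
```

Run:
```python
from h import *
go(.588,-.065,.036,0.3)
im,d=ctrl.get_image('scene');crop(im,260,220,420,340,5,'s12.png')
im,d=ctrl.get_image('top');crop(im,240,170,340,260,8,'t12.png')
```

```text
t 27.95 tcp [0.4528, -0.0663, 0.0383] yawz -0.34 down [0.002, -0.001, -1.0] F [0.9, 0.4, -0.5] w 0.338
total [-0.09, 0.1, 5.41] n 6 row [-0.01, 0.02, 0.9]
wy total -0.11
level [-0.02, 0.0, 0.01]
```

View pics/s12.png

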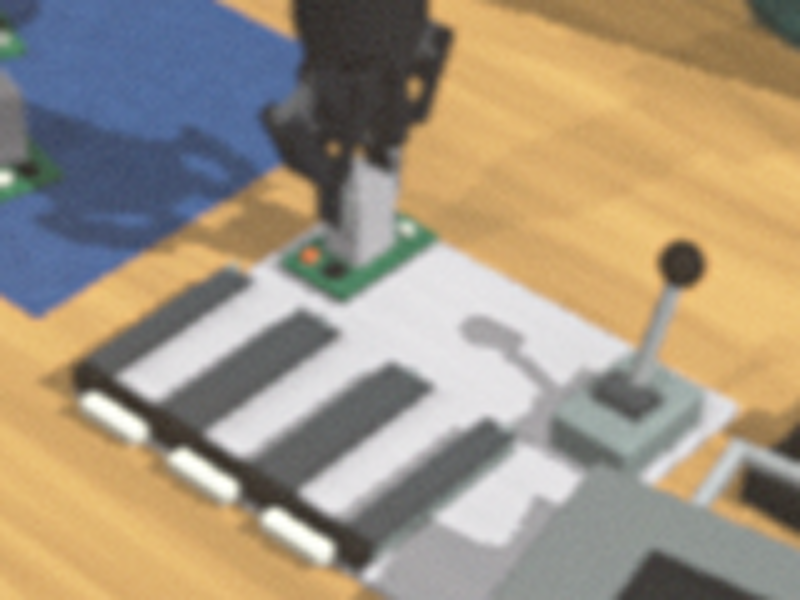

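View pics/t12.png

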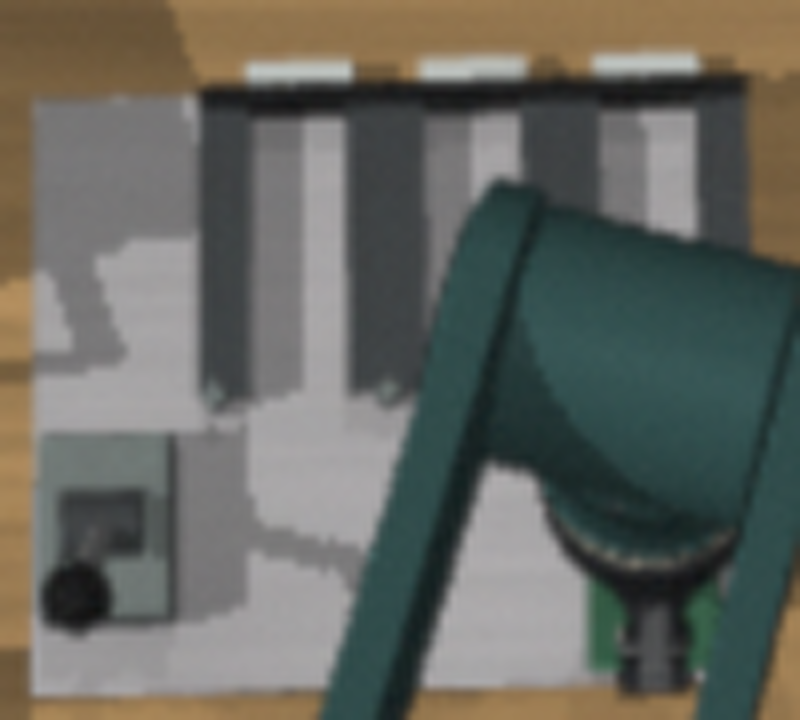

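Emit:
carry_out --pt "1 -0.05 0.06 0.3 0 -0.05 0" --pt "1 0 0 0.5 0.03 0 0" --pt "1 0 0 0.5 0.03 0 0" --pt "1 0 0 0.5 0.03 0 0" --pt "1 0 0 0.5 0.03 0 0"

```text
time: 28.55
eef_pos: [0.5155, -0.065, 0.0387]
ee_rot: [[-0.0, 0.018, 1.0], [-1.0, -0.002, -0.0], [0.002, -1.0, 0.018]]
force: [-1.3, -0.4, -2.7]
gripper_width: 0.342
```

Run:
```python
from h import *
go(.588,-.065,.036,0.3)
```

```text
t 28.55 tcp [0.5155, -0.065, 0.0387] yawz -0.0 down [0.018, -0.002, -1.0] F [-1.3, -0.4, -2.7] w 0.342
total [0.0, 0.16, 2.9] n 3 row [0.0, 0.05, 0.97]
wy total -0.05
level [-0.17, 0.0, 0.02]
```

Emit:
carry_out --pt "1 0 0.08 0.4 -0.15 0 0" --pt "1 0 0.02 0.5 0 0 0" --pt "1 0 0 0.5 0 0 0" --pt "1 0 0 0.5 0 0 0" --pt "1 0 0 0.3 0 0 0"

```text
time: 29.05
eef_pos: [0.579, -0.0647, 0.0356]
ee_rot: [[0.001, 0.004, 1.0], [-1.0, -0.002, 0.001], [0.002, -1.0, 0.004]]
force: [-0.3, 0.6, -1.6]
gripper_width: 0.339
```

Run:
```python
from h import *
go(.588,-.065,.036,0.3)
```

```text
t 29.05 tcp [0.579, -0.0647, 0.0356] yawz 0.06 down [0.004, -0.002, -1.0] F [-0.3, 0.6, -1.6] w 0.339
total [0.01, -0.01, 0.36] n 1 row [0.01, -0.01, 0.36]
wy total -0.04
level [-0.04, 0.0, 0.02]
```

Very good. Now a gentle push until it touches the stop.

Emit:
carry_out --pt "1 0 0 0.2 0 0 0" --pt "1 0 0 0.15 0 0 0" --pt "1 0 0 0.15 0 0 0"

```text
time: 29.35
eef_pos: [0.5898, -0.0646, 0.0356]
ee_rot: [[0.002, -0.006, 1.0], [-1.0, -0.002, 0.002], [0.002, -1.0, -0.006]]
force: [-16.8, -1.0, 13.2]
gripper_width: 0.338
```

Run:
```python
from h import *
go(.588,-.065,.036,0.3)
```

```text
t 29.35 tcp [0.5898, -0.0646, 0.0356] yawz 0.13 down [-0.006, -0.002, -1.0] F [-16.8, -1.0, 13.2] w 0.338
total [0.02, -0.02, -0.07] n 1 row [0.02, -0.02, -0.07]
wy total -0.03
level [0.06, 0.0, 0.02]
```

Emit:
carry_out --pt "1 0 0 0 0 0 0" --pt "-0.2 0 0 0 0 0 0" --pt "-0.2 0 0 0 0 0 0" --pt "-0.2 0 0 0 0 0 0" --pt "-0.2 0 -0.5 0 0 0 0" --pt "-0.2 0 -0.9 0 0 0 0" --pt "-0.2 0 -1 0 0 0 0" --pt "-0.2 0 -1 0 0 0 0" --pt "-0.2 0 -1 0 0 0 0" --pt "-0.2 0 0 0 0 0 0"

```text
time: 30.35
eef_pos: [0.5915, -0.0646, 0.1556]
ee_rot: [[0.002, -0.0, 1.0], [-1.0, -0.003, 0.002], [0.003, -1.0, -0.0]]
force: [2.1, 0.2, 0.3]
gripper_width: 0.599
```

```bash
cat >> h.py <<'E'
def greens(im):
    hsv=cv2.cvtColor(im,cv2.COLOR_BGR2HSV)
    gr=cv2.inRange(hsv,(50,60,20),(90,255,255))
    n,l,s_,ce=cv2.connectedComponentsWithStats(cv2.morphologyEx(gr,cv2.MORPH_CLOSE,np.ones((9,9))))
    for i in range(1,n):
        if s_[i,4]>60 and 180<ce[i][1]<310:
            c=np.argwhere(l==i)[:,::-1]
            W=np.array([ray('top',u,v,0.006)[:2] for u,v in c],np.float32)
            r=cv2.minAreaRect(W*1000);b=cv2.boxPoints(r);e=[b[1]-b[0],b[2]-b[1]];e=max(e,key=np.linalg.norm)
            print(ce[i].round(1),np.round(r[0],1),np.round(r[1],1),'long axis deg',round(float(np.degrees(np.arctan2(e[1],e[0]))%180),1))
E
python3 - <<'E'
from h import *
st()
im,d=ctrl.get_image('scene');crop(im,230,200,390,320,5,'s13.png')
im,d=ctrl.get_image('top');crop(im,240,170,480,300,3.3,'t13.png');greens(im)
E
```

```text
t 30.35 tcp [0.5915, -0.0646, 0.1556] yawz 0.11 down [-0.0, -0.003, -1.0] F [2.1, 0.2, 0.3] w 0.599Traceback (most recent call last):
  File "<stdin>", line 4, in <module>
  File "h.py", line 36, in greens
    W=np.array([ray('top',u,v,0.006)[:2] for u,v in c],np.float32)
                ~~~^^^^^^^^^^^^^^^^^
  File "h.py", line 4, in ray
    m=ctrl.camera_model(n);R=np.array(m['R']);t=np.array(m['t'])
ValueError: time passes only in moves, steps and waits
```

View pics/s13.png

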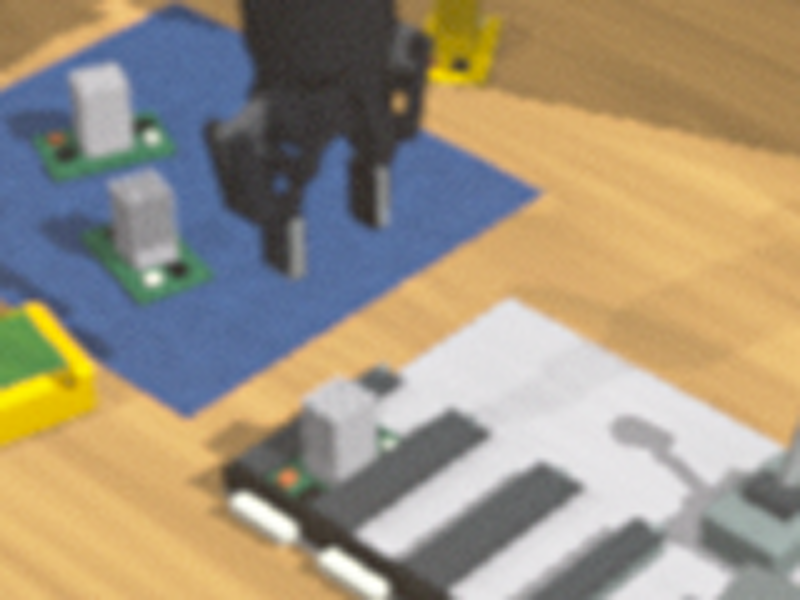

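View pics/t13.png

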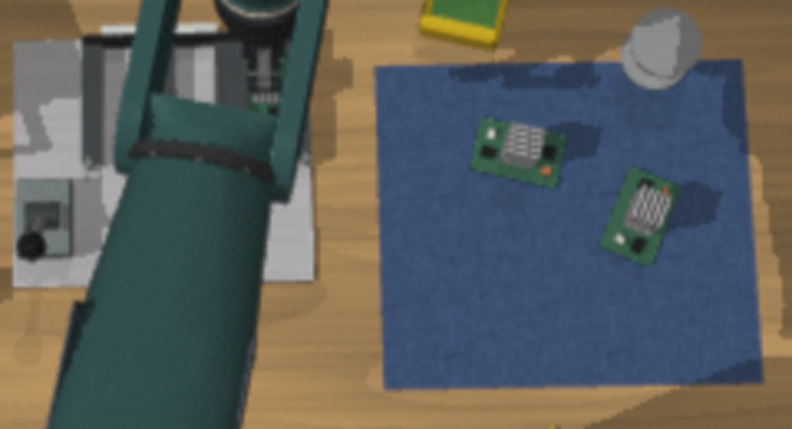

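The first fresh board is home in the right lane with its edge against the stop. I'm caching the camera models and going for the fresh board at about (0.523, -0.292).

```bash
python3 - <<'E'
s=open('h.py').read()
s=s.replace("from cell import ctrl\n","from cell import ctrl\nCM={n:ctrl.camera_model(n) for n in('scene','top')}\n",1).replace("m=ctrl.camera_model(n)","m=CM[n]")
open('h.py','w').write(s)
E
python3 - <<'E'
from h import *
go(.523,-.292,.155,0)
im,d=ctrl.get_image('top');greens(im)
E
```

```text
t 30.45 tcp [0.5895, -0.0642, 0.1511] yawz 0.11 down [-0.007, -0.002, -1.0] F [-0.2, -0.1, -1.1] w 0.599
total [9.11, -0.12, -2.68] n 10 row [0.91, -0.01, -0.27]
wy total 0.02
level [0.07, 0.0, 0.01]
[273.4 306.6] [383.8  46.2] [470.3 922.7] long axis deg 164.5
[395.8 216.7] [ 522.8 -292.2] [79.6 49.4] long axis deg 75.7
[432.4 236.3] [ 461.6 -400.4] [49.8 79.9] long axis deg 156.4
[187.4 261.3] [397.6 338.6] [53.8 81. ] long axis deg 179.1
[216.8 260.9] [397.7 251.3] [54. 84.] long axis deg 179.1
```

Emit:
carry_out --pt "-0.2 0.8 0 -0.25 0.05 0 0" --pt "-0.2 1 0 -0.3 0 0 0" --pt "-0.2 1 0 -0.3 0 0 0" --pt "-0.2 1 0 -0.3 0 0 0" --pt "-0.2 1 0 -0.3 0 0 0" --pt "-0.2 1 0 -0.3 0 0 0" --pt "-0.2 1 0 -0.3 0 0 0" --pt "-0.2 1 0 -0.3 0 0 0" --pt "-0.2 0.9 0 -0.3 0 0 0" --pt "-0.2 0.3 0 0 0 0 0" --pt "-0.2 0 0 0 0 0 0"

```text
time: 31.6
eef_pos: [0.5101, -0.2909, 0.1255]
ee_rot: [[0.004, -0.042, 0.999], [-1.0, 0.019, 0.005], [-0.019, -0.999, -0.041]]
force: [0.2, 0.5, 0.6]
gripper_width: 0.597
```

Emit:
carry_out --pt "-0.2 0 0 0 0 -0.9 0" --pt "-0.2 0 0 0 0 -1 0" --pt "-0.2 0 0 0 0 -1 0" --pt "-0.2 0 0 0 0 -1 0" --pt "-0.2 0 0 0 0 -1 0" --pt "-0.2 0 0 0 0 -1 0" --pt "-0.2 0 0 0 0 -1 0" --pt "-0.2 0 0 0 0 -1 0" --pt "-0.2 0 0 0 0 -1 0" --pt "-0.2 0 0 0 0 -1 0" --pt "-0.2 0 0 0 0 -1 0" --pt "-0.2 0 0 0 0 -1 0"

```text
time: 32.8
eef_pos: [0.5126, -0.2702, 0.1153]
ee_rot: [[0.967, -0.055, 0.249], [-0.247, 0.038, 0.968], [-0.062, -0.998, 0.023]]
force: [0.1, -0.3, 1.1]
gripper_width: 0.599
```

Run:
```python
from h import *
go(.523,-.292,.026,75.6)
```

```text
t 32.8 tcp [0.5126, -0.2702, 0.1153] yawz 75.57 down [-0.055, 0.038, -0.998] F [0.1, -0.3, 1.1] w 0.599
total [0.84, 3.51, -0.82] n 4 row [0.21, 0.88, -0.21]
wy total -0.0
level [-0.22, 0.0, -0.59]
```

Emit:
carry_out --pt "-0.2 0 0 0 -0.2 0 -0.6" --pt "-0.2 0 0 0 0 0 0"

```text
time: 33.0
eef_pos: [0.5132, -0.2667, 0.1134]
ee_rot: [[0.97, 0.0, 0.244], [-0.244, 0.005, 0.97], [-0.001, -1.0, 0.005]]
force: [-0.1, 0.4, 0.3]
gripper_width: 0.599
```

Run:
```python
from h import *
go(.523,-.292,.09,75.6)
```

```text
t 33.0 tcp [0.5132, -0.2667, 0.1134] yawz 75.91 down [0.0, 0.005, -1.0] F [-0.1, 0.4, 0.3] w 0.599
total [0.63, 0.93, -0.89] n 1 row [0.63, 0.93, -0.89]
wy total 0.05
level [-0.04, 0.0, -0.01]
```

Emit:
carry_out --pt "-0.2 0.4 0 -0.6 0 0 0" --pt "-0.2 0.2 0.3 -0.3 0 0 0" --pt "-0.2 0 0.4 0 0 0 0" --pt "-0.2 0 0 0 0 0 0"

```text
time: 33.4
eef_pos: [0.5232, -0.2885, 0.0929]
ee_rot: [[0.971, -0.004, 0.24], [-0.24, 0.01, 0.971], [-0.006, -1.0, 0.009]]
force: [0.9, 0.5, 0.3]
gripper_width: 0.598
```

Run:
```python
from h import *
go(.523,-.292,.026,75.6)
im,d=ctrl.get_image('scene');crop(im,210,180,310,260,8,'s14.png')
```

```text
t 33.4 tcp [0.5232, -0.2885, 0.0929] yawz 76.1 down [-0.004, 0.01, -1.0] F [0.9, 0.5, 0.3] w 0.598
total [0.04, 2.67, -0.16] n 3 row [0.01, 0.89, -0.05]
wy total 0.08
level [-0.08, 0.0, -0.06]
```

View pics/s14.png

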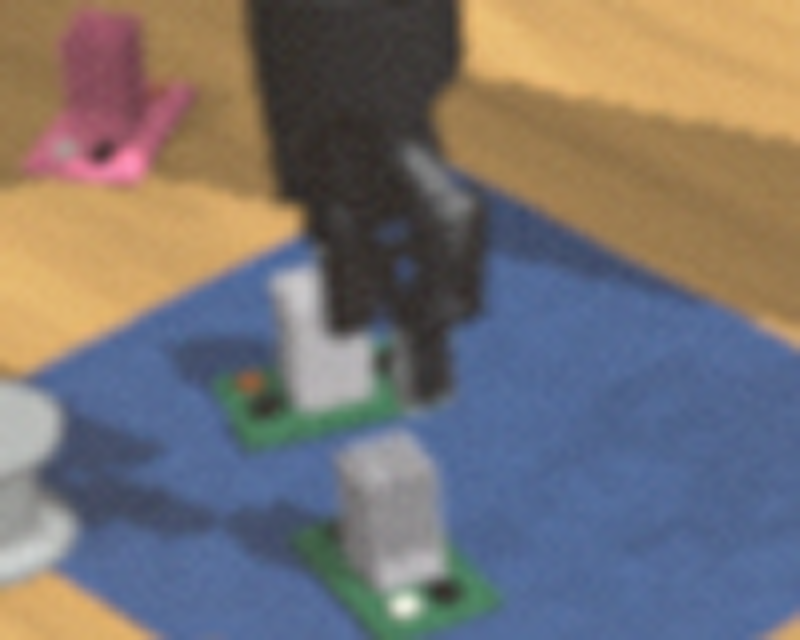

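Emit:
carry_out --pt "-0.2 0 0.7 -0.15 -0.1 0.05 -0.05" --pt "-0.2 0 0.9 0 0 0 0" --pt "-0.2 0 0.6 0 0 0 0" --pt "-0.2 0 0 0 0 0 0"

```text
time: 33.85
eef_pos: [0.5231, -0.2912, 0.0374]
ee_rot: [[0.97, 0.0, 0.245], [-0.245, -0.002, 0.97], [0.001, -1.0, -0.002]]
force: [0.1, 0.5, -0.6]
gripper_width: 0.599
```

Run:
```python
from h import *
go(.523,-.292,.028,75.6)
```

```text
t 33.85 tcp [0.5231, -0.2912, 0.0374] yawz 75.83 down [0.0, -0.002, -1.0] F [0.1, 0.5, -0.6] w 0.599
total [0.0, 0.38, -0.03] n 1 row [0.0, 0.38, -0.03]
wy total 0.04
level [0.02, 0.0, 0.01]
```

Emit:
carry_out --pt "-0.2 0 0.35 0 0 0.04 0" --pt "-0.2 0 0.05 0 0 0 0" --pt "1 0 0 0 0 0 0" --pt "1 0 0 0 0 0 0" --pt "1 0 0 0 0 0 0" --pt "1 0 0 0 0 0 0"

```text
time: 34.45
eef_pos: [0.5248, -0.2921, 0.0301]
ee_rot: [[0.968, 0.005, 0.249], [-0.249, -0.005, 0.968], [0.006, -1.0, -0.003]]
force: [0.0, 0.6, -1.7]
gripper_width: 0.337
```

Emit:
carry_out --pt "1 0 -0.6 0 0 0 0" --pt "1 0 -1 0 0 0 0" --pt "1 0 -1 0 0 0 0" --pt "1 0 -1 0 0 0 0" --pt "1 0 -1 0 0 0 0" --pt "1 0 -0.5 0 0 0 0" --pt "1 0 0 0 0 0 0"

```text
time: 35.15
eef_pos: [0.5238, -0.291, 0.1669]
ee_rot: [[0.968, 0.005, 0.249], [-0.249, -0.005, 0.968], [0.006, -1.0, -0.003]]
force: [-0.7, -0.1, -1.8]
gripper_width: 0.339
```

Emit:
carry_out --pt "1 0 0 0 0 0.9 0" --pt "1 0 0 0 0 1 0" --pt "1 0 0 0 0 1 0" --pt "1 0 0 0 0 1 0" --pt "1 0 0 0 0 1 0" --pt "1 0 0 0 0 1 0" --pt "1 0 0 0 0 1 0" --pt "1 0 0 0 0 1 0" --pt "1 0 0 0 0 1 0" --pt "1 0 0 0 0 1 0" --pt "1 0 0 0 0 1 0" --pt "1 0 0 0 0 1 0"

```text
time: 36.35
eef_pos: [0.5169, -0.2861, 0.1497]
ee_rot: [[0.021, -0.018, 1.0], [-1.0, 0.012, 0.021], [-0.012, -1.0, -0.018]]
force: [-0.8, 0.3, -1.6]
gripper_width: 0.341
```

Run:
```python
from h import *
go(.445,.001,.14,0.2)
im,d=ctrl.get_image('scene');crop(im,210,160,370,280,5,'s15.png')
```

```text
t 36.35 tcp [0.5169, -0.2861, 0.1497] yawz 1.23 down [-0.018, 0.012, -1.0] F [-0.8, 0.3, -1.6] w 0.341
total [-11.54, 0.57, -2.62] n 12 row [-0.96, 0.05, -0.22]
wy total 0.17
level [0.17, 0.0, -0.11]
```

View pics/s15.png

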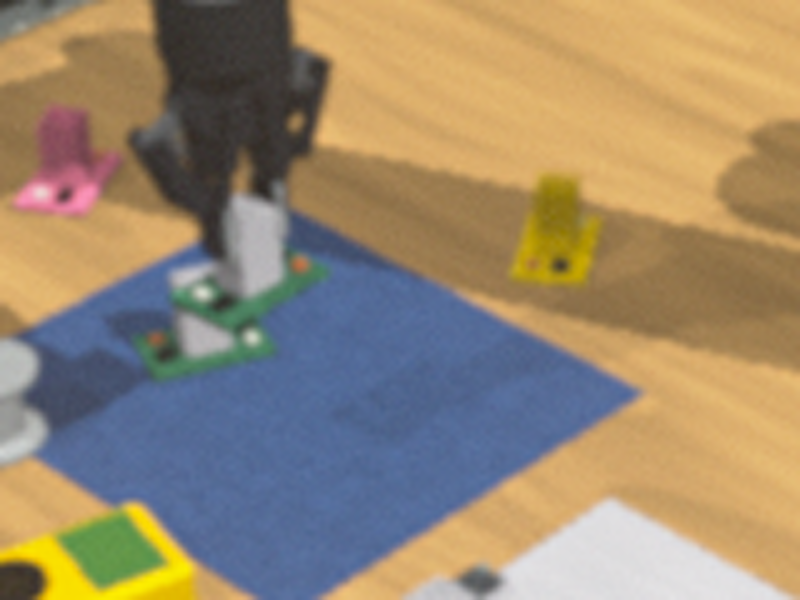

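Emit:
carry_out --pt "1 -0.8 0 -0.2 0.15 0.15 -0.1" --pt "1 -1 0 -0.22 0 0 0" --pt "1 -1 0 -0.22 0 0 0" --pt "1 -1 0 -0.22 0 0 0" --pt "1 -1 0 -0.22 0 0 0" --pt "1 -1 0 -0.22 0 0 0" --pt "1 -1 0 -0.22 0 0 0" --pt "1 -1 0 -0.22 0 0 0" --pt "1 -1 0 -0.22 0 0 0" --pt "1 -1 0 -0.2 0 0 0" --pt "1 -0.9 0 -0.2 0 0 0" --pt "1 -0.5 0 0 0 0 0"

```text
time: 37.6
eef_pos: [0.4444, 0.0041, 0.1377]
ee_rot: [[0.021, -0.023, 1.0], [-1.0, 0.01, 0.021], [-0.011, -1.0, -0.023]]
force: [0.6, -0.3, -1.7]
gripper_width: 0.345
```

Run:
```python
from h import *
go(.453,.001,.06,0.2)
```

```text
t 37.6 tcp [0.4444, 0.0041, 0.1377] yawz 1.19 down [-0.023, 0.01, -1.0] F [0.6, -0.3, -1.7] w 0.345
total [0.16, 3.1, 0.41] n 4 row [0.04, 0.77, 0.1]
wy total 0.17
level [0.22, 0.0, -0.1]
```

Emit:
carry_out --pt "1 0.1 0.3 0.3 0.2 0.17 -0.1" --pt "1 0 0.9 0 0 0 0" --pt "1 0 0.9 0 0 0 0" --pt "1 0 0.7 0 0 0 0" --pt "1 0 0.3 0 0 0 0" --pt "1 0 0 0 0 0 0"

```text
time: 38.2
eef_pos: [0.4521, 0.0029, 0.0558]
ee_rot: [[0.013, -0.002, 1.0], [-1.0, -0.002, 0.013], [0.002, -1.0, -0.002]]
force: [0.2, -0.0, -0.7]
gripper_width: 0.337
```

Run:
```python
from h import *
go(.453,.001,.0365,0.2)
```

```text
t 38.2 tcp [0.4521, 0.0029, 0.0558] yawz 0.73 down [-0.002, -0.002, -1.0] F [0.2, -0.0, -0.7] w 0.337
total [0.07, 0.77, 0.04] n 1 row [0.07, 0.77, 0.04]
wy total 0.09
level [0.02, 0.0, 0.02]
```

Emit:
carry_out --pt "1 0.06 0.5 0 0 0.1 0" --pt "1 0 0.25 0 0 0 0" --pt "1 0 0 0 0 0 0"

```text
time: 38.5
eef_pos: [0.4535, 0.0007, 0.037]
ee_rot: [[0.002, 0.001, 1.0], [-1.0, -0.003, 0.002], [0.003, -1.0, 0.001]]
force: [0.3, 0.5, -1.2]
gripper_width: 0.34
```

Run:
```python
from h import *
go(.588,.001,.0355,0.2)
im,d=ctrl.get_image('scene');crop(im,260,220,420,340,5,'s16.png')
```

```text
t 38.5 tcp [0.4535, 0.0007, 0.037] yawz 0.1 down [0.001, -0.003, -1.0] F [0.3, 0.5, -1.2] w 0.34
total [-0.0, 0.07, 5.38] n 6 row [-0.0, 0.01, 0.9]
wy total -0.02
level [-0.01, 0.0, 0.02]
```

View pics/s16.png

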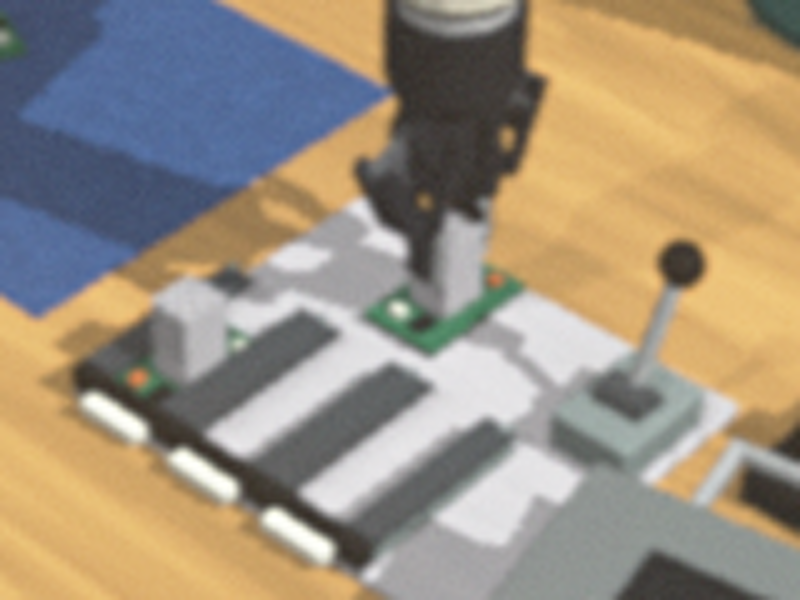

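Aligned with the middle lane. Pushing in now.

Emit:
carry_out --pt "1 0 0.03 0.3 0 0 0" --pt "1 0 0.01 0.5 0.02 0 0" --pt "1 0 0.01 0.5 0.02 0 0" --pt "1 0 0 0.5 0.01 0 0" --pt "1 0 0 0.5 0.01 0 0"

```text
time: 39.05
eef_pos: [0.5169, 0.0007, 0.0382]
ee_rot: [[0.002, 0.012, 1.0], [-1.0, -0.003, 0.002], [0.003, -1.0, 0.012]]
force: [-1.2, 0.2, -2.0]
gripper_width: 0.342
```

Run:
```python
from h import *
go(.588,.001,.0355,0.2)
```

```text
t 39.05 tcp [0.5169, 0.0007, 0.0382] yawz 0.1 down [0.012, -0.003, -1.0] F [-1.2, 0.2, -2.0] w 0.342
total [-0.01, 0.14, 2.84] n 3 row [-0.0, 0.05, 0.95]
wy total -0.02
level [-0.12, 0.0, 0.03]
```

Emit:
carry_out --pt "1 0 0.08 0.4 -0.1 0 0" --pt "1 0 0.02 0.5 0 0 0" --pt "1 0 0 0.5 0 0 0" --pt "1 0 0 0.5 0 0 0" --pt "1 0 0 0.25 0 0 0"

```text
time: 39.55
eef_pos: [0.5806, 0.0008, 0.0365]
ee_rot: [[0.002, 0.007, 1.0], [-1.0, -0.003, 0.002], [0.003, -1.0, 0.007]]
force: [0.1, 0.3, -1.1]
gripper_width: 0.34
```

Run:
```python
from h import *
go(.589,.001,.0355,0.2)
```

```text
t 39.55 tcp [0.5806, 0.0008, 0.0365] yawz 0.13 down [0.007, -0.003, -1.0] F [0.1, 0.3, -1.1] w 0.34
total [-0.01, 0.04, 0.33] n 1 row [-0.01, 0.04, 0.33]
wy total -0.01
level [-0.07, 0.0, 0.03]
```

Emit:
carry_out --pt "1 0 0.02 0.2 0 0 0" --pt "1 0 0 0.12 0 0 0" --pt "1 0 0 0.12 0 0 0"

```text
time: 39.85
eef_pos: [0.5892, 0.0009, 0.0351]
ee_rot: [[0.003, -0.005, 1.0], [-1.0, -0.004, 0.003], [0.004, -1.0, -0.005]]
force: [-9.1, -0.2, 3.7]
gripper_width: 0.339
```

Run:
```python
from h import *
go(.589,.001,.0355,0.2)
```

```text
t 39.85 tcp [0.5892, 0.0009, 0.0351] yawz 0.19 down [-0.005, -0.004, -1.0] F [-9.1, -0.2, 3.7] w 0.339
total [-0.01, -0.02, -0.01] n 1 row [-0.01, -0.02, -0.01]
wy total -0.0
level [0.04, 0.0, 0.03]
```

Emit:
carry_out --pt "1 0 0 0.05 0 0 0" --pt "-0.2 0 0 0 0 0 0" --pt "-0.2 0 0 0 0 0 0" --pt "-0.2 0 0 0 0 0 0" --pt "-0.2 0 -0.5 0 0 0 0" --pt "-0.2 0 -0.9 0 0 0 0" --pt "-0.2 0 -1 0 0 0 0" --pt "-0.2 0 -1 0 0 0 0" --pt "-0.2 0 -1 0 0 0 0" --pt "-0.2 0 0 0 0 0 0"

```text
time: 40.85
eef_pos: [0.5923, 0.0013, 0.1554]
ee_rot: [[0.003, 0.003, 1.0], [-1.0, -0.004, 0.003], [0.004, -1.0, 0.003]]
force: [0.9, -0.3, 0.4]
gripper_width: 0.603
```

Run:
```python
from h import *
im,d=ctrl.get_image('scene');crop(im,230,200,390,320,5,'s17.png')
im,d=ctrl.get_image('top');greens(im)
go(.4617,-.4004,.15,-23.7)
```

```text
[260.4 309.7] [368.6  66.2] [481.3 927.4] long axis deg 165.4
[432.6 235.9] [ 461.6 -400.4] [49.8 79.9] long axis deg 156.4
[187.4 261.3] [398.5 339.4] [84.6 53.5] long axis deg 1.5
[216.8 261. ] [397.7 251.3] [54. 84.] long axis deg 179.1
t 40.95 tcp [0.5902, 0.0014, 0.151] yawz 0.18 down [-0.004, -0.003, -1.0] F [-0.5, 1.2, -0.0] w 0.6
total [16.06, 0.12, -5.19] n 17 row [0.94, 0.01, -0.31]
wy total 3.98
level [0.04, 0.0, 0.03]
```

View pics/s17.png

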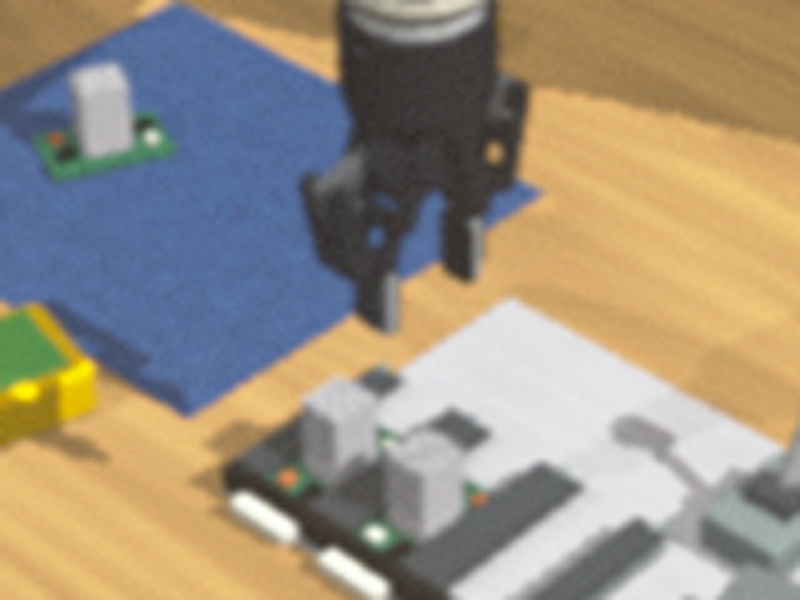

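Two fresh boards are home in the right and middle lanes. Moving to the third.

Emit:
carry_out --pt "-0.2 0.8 0 -0.25 0 0 0" --pt "-0.2 1 -0.05 -0.33 0 0 0" --pt "-0.2 1 -0.05 -0.33 0 0 0" --pt "-0.2 1 -0.05 -0.33 0 0 0" --pt "-0.2 1 -0.05 -0.33 0 0 0" --pt "-0.2 1 -0.05 -0.33 0 0 0" --pt "-0.2 1 -0.05 -0.33 0 0 0" --pt "-0.2 1 -0.05 -0.33 0 0 0" --pt "-0.2 1 -0.05 -0.33 0 0 0" --pt "-0.2 1 -0.05 -0.33 0 0 0" --pt "-0.2 1 -0.05 -0.33 0 0 0" --pt "-0.2 1 -0.05 -0.33 0 0 0"

```text
time: 42.15
eef_pos: [0.4814, -0.2968, 0.143]
ee_rot: [[0.01, -0.04, 0.999], [-1.0, 0.014, 0.011], [-0.014, -0.999, -0.04]]
force: [0.9, -0.4, 0.3]
gripper_width: 0.599
```

Run:
```python
from h import *
go(.4617,-.4004,.15,-23.7)
```

```text
t 42.15 tcp [0.4814, -0.2968, 0.143] yawz 0.63 down [-0.04, 0.014, -0.999] F [0.9, -0.4, 0.3] w 0.599
total [4.13, -0.3, -0.84] n 5 row [0.83, -0.06, -0.17]
wy total 4.05
level [0.38, 0.0, -0.13]
```

Emit:
carry_out --pt "-0.2 0.9 -0.1 -0.1 0.3 0 -0.1" --pt "-0.2 0.9 -0.1 -0.1 0 0 0" --pt "-0.2 0.8 0 -0.1 0 0 0" --pt "-0.2 0.4 0 0 0 0.8 0" --pt "-0.2 0 0 0 0 1 0" --pt "-0.2 0 0 0 0 1 0" --pt "-0.2 0 0 0 0 1 0" --pt "-0.2 0 0 0 0 0.2 0" --pt "-0.2 0 0 0 0 0 0"

```text
time: 43.05
eef_pos: [0.4669, -0.3758, 0.1317]
ee_rot: [[-0.416, -0.027, 0.909], [-0.909, 0.021, -0.416], [-0.007, -0.999, -0.033]]
force: [-0.1, 0.3, -0.2]
gripper_width: 0.6
```

Run:
```python
from h import *
go(.4617,-.4004,.08,-23.7)
```

```text
t 43.05 tcp [0.4669, -0.3758, 0.1317] yawz -24.57 down [-0.027, 0.021, -0.999] F [-0.1, 0.3, -0.2] w 0.6
total [1.0, 2.05, 0.29] n 3 row [0.33, 0.68, 0.1]
wy total -0.15
level [0.32, 0.0, -0.07]
```

Emit:
carry_out --pt "-0.2 0.5 0 0.1 0.3 -0.15 -0.05" --pt "-0.2 0.4 0.4 0 0 0 0" --pt "-0.2 0 0.8 0 0 0 0" --pt "-0.2 0 0.4 0 0 0 0" --pt "-0.2 0 0 0 0 0 0"

```text
time: 43.55
eef_pos: [0.459, -0.3976, 0.0869]
ee_rot: [[-0.396, -0.003, 0.918], [-0.918, 0.006, -0.396], [-0.004, -1.0, -0.005]]
force: [-1.0, 0.3, -0.2]
gripper_width: 0.598
```

Run:
```python
from h import *
go(.4617,-.4004,.028,-23.7)
im,d=ctrl.get_image('scene');crop(im,210,180,310,260,8,'s18.png')
```

```text
t 43.55 tcp [0.459, -0.3976, 0.0869] yawz -23.3 down [-0.003, 0.006, -1.0] F [-1.0, 0.3, -0.2] w 0.598
total [0.07, 2.36, 0.16] n 3 row [0.02, 0.79, 0.05]
wy total 0.07
level [0.05, 0.0, -0.04]
```

View pics/s18.png

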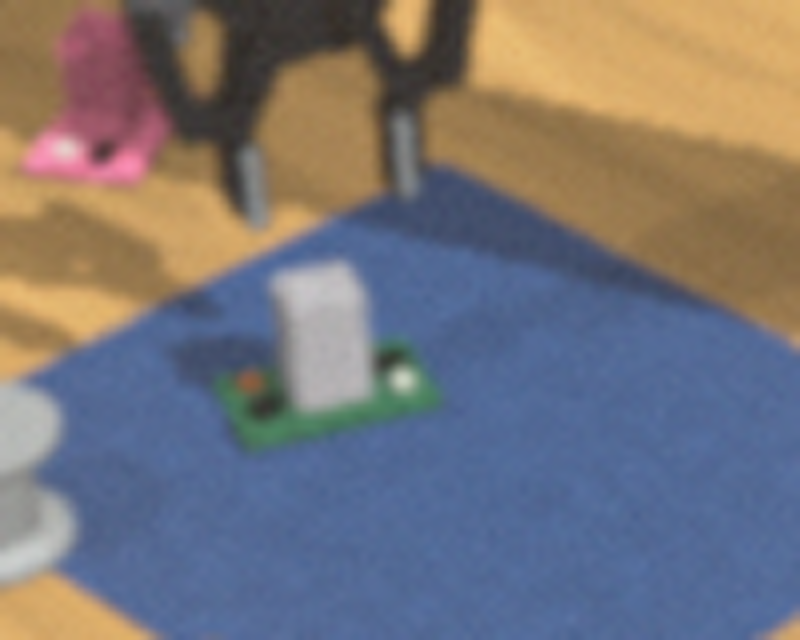

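The fingers straddle the sink at crop (320,335). Going down.

Emit:
carry_out --pt "-0.2 0.05 0.7 0.15 0.05 0.05 0" --pt "-0.2 0 0.9 0 0 0 0" --pt "-0.2 0 0.55 0 0 0 0" --pt "-0.2 0 0 0 0 0 0"

```text
time: 44.0
eef_pos: [0.4645, -0.4017, 0.0355]
ee_rot: [[-0.399, 0.007, 0.917], [-0.917, -0.001, -0.399], [-0.002, -1.0, 0.006]]
force: [0.2, 0.8, -0.6]
gripper_width: 0.602
```

Run:
```python
from h import *
go(.4617,-.4004,.029,-23.7)
```

```text
t 44.0 tcp [0.4645, -0.4017, 0.0355] yawz -23.51 down [0.007, -0.001, -1.0] F [0.2, 0.8, -0.6] w 0.602
total [-0.0, 0.26, -0.12] n 1 row [-0.0, 0.26, -0.12]
wy total 0.03
level [-0.06, 0.0, -0.02]
```

Emit:
carry_out --pt "-0.2 0 0.24 -0.1 -0.06 0 0" --pt "-0.2 0 0.03 0 0 0 0" --pt "1 0 0 0 0 0 0" --pt "1 0 0 0 0 0 0" --pt "1 0 0 0 0 0 0" --pt "1 0 0 0 0 0 0"

```text
time: 44.6
eef_pos: [0.4639, -0.4022, 0.0326]
ee_rot: [[-0.398, 0.005, 0.917], [-0.917, -0.003, -0.398], [0.001, -1.0, 0.005]]
force: [0.3, 0.4, -1.9]
gripper_width: 0.333
```

Emit:
carry_out --pt "1 0 -0.6 0 0 0 0" --pt "1 0 -1 0 0 0 0" --pt "1 0 -1 0 0 0 0" --pt "1 0 -1 0 0 0 0" --pt "1 0 -1 0 0 0 0" --pt "1 0 -0.3 0 0 -0.9 0" --pt "1 0 0 0 0 -1 0" --pt "1 0 0 0 0 -1 0" --pt "1 0 0 0 0 -1 0" --pt "1 0 0 0 0 0 0"

```text
time: 45.6
eef_pos: [0.4635, -0.402, 0.1707]
ee_rot: [[0.014, 0.01, 1.0], [-1.0, -0.008, 0.014], [0.008, -1.0, 0.009]]
force: [-0.1, 0.9, -1.6]
gripper_width: 0.34
```

Run:
```python
from h import *
go(.445,.066,.15,0.2)
im,d=ctrl.get_image('scene');crop(im,210,160,370,280,5,'s19.png')
```

```text
t 45.6 tcp [0.4635, -0.402, 0.1707] yawz 0.82 down [0.01, -0.008, -1.0] F [-0.1, 0.9, -1.6] w 0.34
total [-18.74, 0.67, -0.48] n 19 row [-0.99, 0.04, -0.03]
wy total 0.1
level [-0.09, 0.0, 0.08]
```

View pics/s19.png

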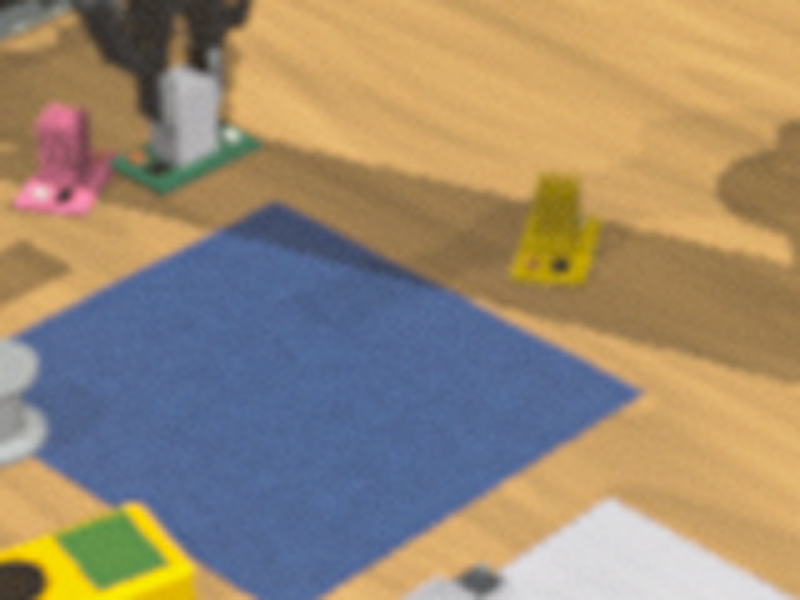

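Emit:
carry_out --pt "1 -0.8 0 0 -0.1 0.1 0.1" --pt "1 -1 0 0 0 0 0" --pt "1 -1 0 0 0 0 0" --pt "1 -1 0 0 0 0 0" --pt "1 -1 0 0 0 0 0" --pt "1 -1 0 0 0 0 0" --pt "1 -1 0 0 0 0 0" --pt "1 -1 0 0 0 0 0" --pt "1 -1 0 0 0 0 0" --pt "1 -1 0 0 0 0 0" --pt "1 -1 0 0 0 0 0" --pt "1 -1 0 0 0 0 0"

```text
time: 46.85
eef_pos: [0.466, -0.0993, 0.1753]
ee_rot: [[-0.035, 0.002, 0.999], [-0.999, -0.0, -0.035], [0.0, -1.0, 0.002]]
force: [0.1, 0.0, -1.5]
gripper_width: 0.336
```

Run:
```python
from h import *
go(.447,.066,.15,0.2)
```

```text
t 46.85 tcp [0.466, -0.0993, 0.1753] yawz -1.98 down [0.002, -0.0, -1.0] F [0.1, 0.0, -1.5] w 0.336
total [-6.58, 1.01, -0.99] n 7 row [-0.94, 0.14, -0.14]
wy total -0.36
level [-0.02, 0.0, 0.0]
```

Emit:
carry_out --pt "1 -0.9 0 -0.1 0 -0.36 0" --pt "1 -1 0.1 -0.1 0 0 0" --pt "1 -1 0.1 -0.1 0 0 0" --pt "1 -1 0.1 -0.1 0 0 0" --pt "1 -1 0.1 -0.1 0 0 0" --pt "1 -0.9 0.1 -0.1 0 0 0" --pt "1 -0.4 0.1 0 0 0 0" --pt "1 0 0 0 0 0 0"

```text
time: 47.65
eef_pos: [0.4507, 0.0646, 0.1636]
ee_rot: [[-0.009, 0.008, 1.0], [-1.0, -0.0, -0.009], [-0.0, -1.0, 0.008]]
force: [-0.0, -0.3, -1.7]
gripper_width: 0.341
```

Run:
```python
from h import *
go(.45,.066,.06,0.2)
```

```text
t 47.65 tcp [0.4507, 0.0646, 0.1636] yawz -0.52 down [0.008, -0.0, -1.0] F [-0.0, -0.3, -1.7] w 0.341
total [-0.06, 4.14, -0.06] n 5 row [-0.01, 0.83, -0.01]
wy total -0.12
level [-0.07, 0.0, -0.0]
```

Emit:
carry_out --pt "1 -0.05 0.6 0 -0.05 -0.1 0" --pt "1 0 0.9 0 0 0 0" --pt "1 0 0.9 0 0 0 0" --pt "1 0 0.9 0 0 0 0" --pt "1 0 0.5 0 0 0 0" --pt "1 0 0.2 0 0 0 0" --pt "1 0 0 0 0 0 0"

```text
time: 48.35
eef_pos: [0.4514, 0.059, 0.0559]
ee_rot: [[-0.007, 0.0, 1.0], [-1.0, -0.004, -0.007], [0.004, -1.0, 0.0]]
force: [-0.9, -0.3, -1.2]
gripper_width: 0.34
```

Run:
```python
from h import *
go(.45,.066,.0395,0.2)
```

```text
t 48.35 tcp [0.4514, 0.059, 0.0559] yawz -0.41 down [0.0, -0.004, -1.0] F [-0.9, -0.3, -1.2] w 0.34
total [-0.28, 0.65, -0.06] n 1 row [-0.28, 0.65, -0.06]
wy total -0.1
level [-0.0, 0.0, 0.04]
```

Emit:
carry_out --pt "1 -0.28 0.3 0 0 -0.1 0" --pt "1 0 0.25 0 0 0 0" --pt "1 0 0 0 0 0 0"

```text
time: 48.65
eef_pos: [0.4527, 0.0657, 0.0423]
ee_rot: [[0.003, 0.003, 1.0], [-1.0, -0.004, 0.003], [0.004, -1.0, 0.003]]
force: [0.4, -0.3, -1.5]
gripper_width: 0.336
```

Run:
```python
from h import *
go(.589,.0665,.0385,0.2)
im,d=ctrl.get_image('scene');crop(im,260,220,420,340,5,'s20.png')
```

```text
t 48.65 tcp [0.4527, 0.0657, 0.0423] yawz 0.15 down [0.003, -0.004, -1.0] F [0.4, -0.3, -1.5] w 0.336
total [-0.02, 0.16, 5.45] n 6 row [-0.0, 0.03, 0.91]
wy total -0.01
level [-0.03, 0.0, 0.04]
```

View pics/s20.png

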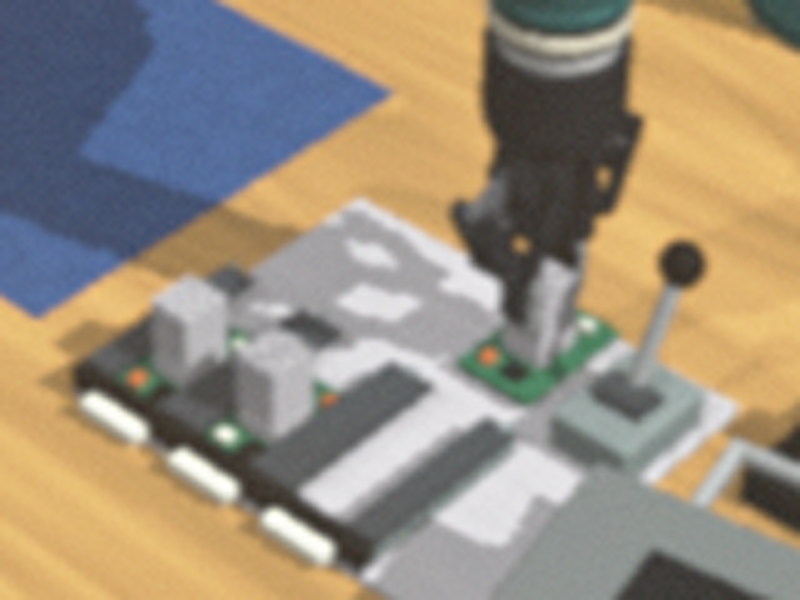

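Emit:
carry_out --pt "1 0 0.12 0 0 0 0" --pt "1 0 0.04 0 0 0 0"

```text
time: 48.9
eef_pos: [0.4539, 0.0659, 0.0395]
ee_rot: [[0.003, 0.006, 1.0], [-1.0, -0.004, 0.003], [0.004, -1.0, 0.006]]
force: [-0.1, -0.2, -2.1]
gripper_width: 0.335
```

Emit:
carry_out --pt "1 0 0.04 0 0 0 0" --pt "1 0 0 0 0 0 0"

```text
time: 49.1
eef_pos: [0.4543, 0.0659, 0.0388]
ee_rot: [[0.003, 0.007, 1.0], [-1.0, -0.004, 0.003], [0.004, -1.0, 0.007]]
force: [-0.7, 0.2, -1.5]
gripper_width: 0.337
```

Emit:
carry_out --pt "1 -0.02 0.05 0.3 -0.04 0 0" --pt "1 0 0.02 0.5 0 0 0" --pt "1 0 0.02 0.5 0 0 0" --pt "1 0 0 0.5 0 0 0" --pt "1 0 0 0.5 0 0 0"

```text
time: 49.6
eef_pos: [0.5164, 0.0667, 0.0376]
ee_rot: [[0.003, 0.004, 1.0], [-1.0, -0.004, 0.003], [0.004, -1.0, 0.004]]
force: [0.3, -0.3, -0.7]
gripper_width: 0.337
```

Run:
```python
from h import *
go(.589,.0665,.038,0.2)
```

```text
t 49.6 tcp [0.5164, 0.0667, 0.0376] yawz 0.19 down [0.004, -0.004, -1.0] F [0.3, -0.3, -0.7] w 0.337
total [0.02, -0.01, 2.9] n 3 row [0.01, -0.0, 0.97]
wy total -0.0
level [-0.04, 0.0, 0.04]
```

Emit:
carry_out --pt "1 0 0 0.4 -0.04 0 0.04" --pt "1 0 0 0.5 0 0 0" --pt "1 0 0 0.5 0 0 0" --pt "1 0 0 0.5 0 0 0" --pt "1 0 0 0.25 0 0 0"

```text
time: 50.1
eef_pos: [0.579, 0.0667, 0.0374]
ee_rot: [[0.003, 0.001, 1.0], [-1.0, 0.0, 0.003], [-0.0, -1.0, 0.001]]
force: [-4.8, 0.2, 4.6]
gripper_width: 0.341
```

Run:
```python
from h import *
go(.589,.0665,.038,0.2)
```

```text
t 50.1 tcp [0.579, 0.0667, 0.0374] yawz 0.15 down [0.001, 0.0, -1.0] F [-4.8, 0.2, 4.6] w 0.341
total [0.01, -0.02, 0.4] n 1 row [0.01, -0.02, 0.4]
wy total -0.01
level [-0.01, 0.0, -0.0]
```

Emit:
carry_out --pt "1 0 0 0.2 0 0 0" --pt "1 0 0 0.15 0 0 0" --pt "1 0 0 0.15 0 0 0"

```text
time: 50.4
eef_pos: [0.5893, 0.0666, 0.0379]
ee_rot: [[0.003, -0.01, 1.0], [-1.0, -0.0, 0.003], [0.0, -1.0, -0.01]]
force: [-18.5, 0.0, 15.8]
gripper_width: 0.338
```

Run:
```python
from h import *
go(.589,.0665,.038,0.2)
```

```text
t 50.4 tcp [0.5893, 0.0666, 0.0379] yawz 0.16 down [-0.01, -0.0, -1.0] F [-18.5, 0.0, 15.8] w 0.338
total [0.0, -0.01, -0.01] n 1 row [0.0, -0.01, -0.01]
wy total -0.01
level [0.1, 0.0, 0.0]
```

Emit:
carry_out --pt "1 0 0 0 0 0 0" --pt "-0.2 0 0 0 0 0 0" --pt "-0.2 0 0 0 0 0 0" --pt "-0.2 0 0 0 0 0 0" --pt "-0.2 0 -0.5 0 0 0 0" --pt "-0.2 0 -0.9 0 0 0 0" --pt "-0.2 0 -1 0 0 0 0" --pt "-0.2 0 -1 0 0 0 0" --pt "-0.2 0 -1 0 0 0 0" --pt "-0.2 0 -1 0 0 0 0" --pt "-0.2 0 -1 0 0 0 0" --pt "-0.2 0 0 0 0 0 0"

```text
time: 51.6
eef_pos: [0.5925, 0.0666, 0.2101]
ee_rot: [[0.003, -0.001, 1.0], [-1.0, -0.0, 0.003], [0.0, -1.0, -0.001]]
force: [0.2, 0.8, 1.3]
gripper_width: 0.601
```

Run:
```python
from h import *
st()
im,d=ctrl.get_image('scene');cv2.imwrite('pics/s21f.png',im);np.save('s21.npy',d);crop(im,340,270,480,375,5.7,'s21.png');crop(im,260,240,400,345,5.7,'s21b.png')
im,d=ctrl.get_image('top');np.save('t21.npy',d);cv2.imwrite('pics/t21f.png',im);crop(im,150,150,250,225,8,'t21.png')
```

```text
t 51.6 tcp [0.5925, 0.0666, 0.2101] yawz 0.16 down [-0.001, -0.0, -1.0] F [0.2, 0.8, 1.3] w 0.601
```

View pics/s21.png

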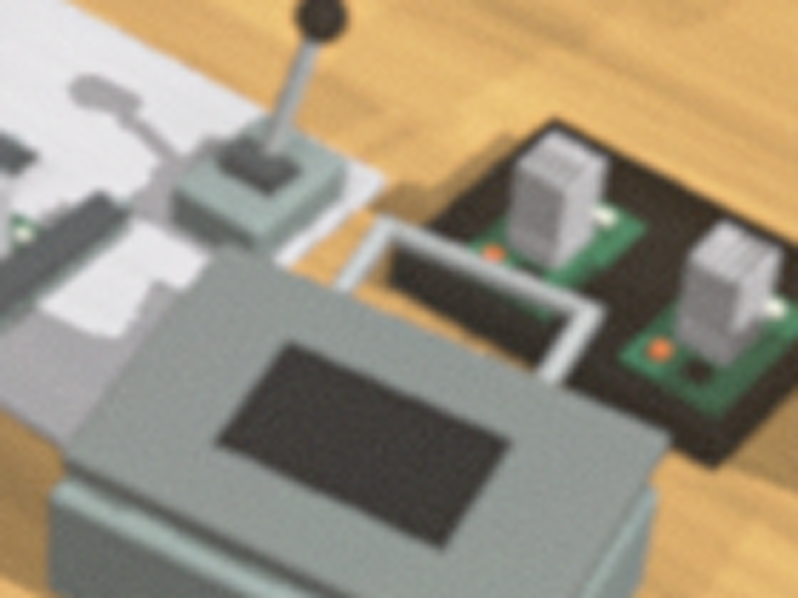

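View pics/t21.png

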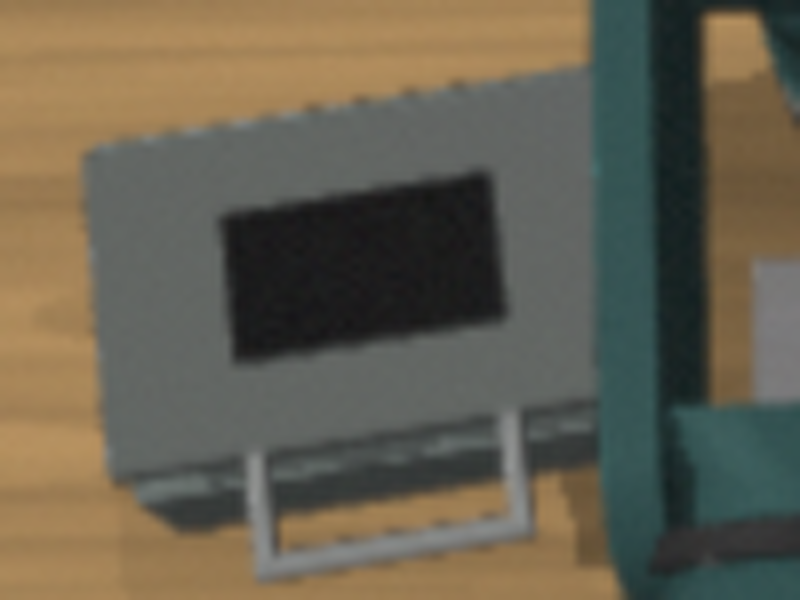

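View pics/s21b.png

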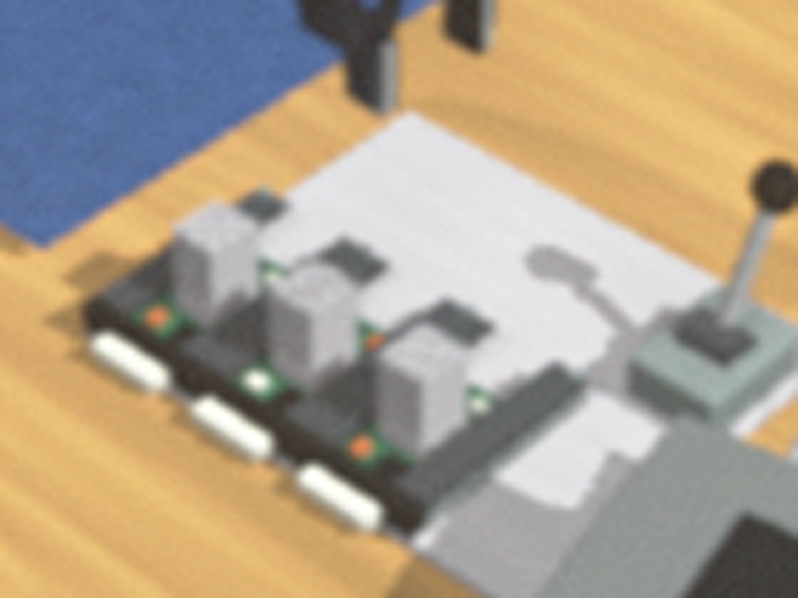

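```bash
cat >> h.py <<'E'
def tri(ps,pt):
    Pm=[]
    for n in('scene','top'):
        m=CM[n];K=np.array([[m['fx'],0,m['cx']],[0,m['fy'],m['cy']],[0,0,1]]);Pm.append(K@np.c_[np.array(m['R']),np.array(m['t'])])
    X=cv2.triangulatePoints(Pm[0],Pm[1],np.array(ps,float).reshape(2,1),np.array(pt,float).reshape(2,1))[:,0];X=X[:3]/X[3]
    print('tri',X.round(4),'reproj',(proj('scene',X)-ps).round(1),(proj('top',X)-pt).round(1));return X
E
python3 - <<'E'
from h import *
a=tri((407.5,310),(215.9,215.9));b=tri((444.9,324.7),(183.1,221))
d=b-a;print(np.linalg.norm(d),np.degrees(np.arctan2(-d[0],d[1])))
# far edge of screen (near hinge): top px corners
s=lambda x,y:(340+x/5.7,270+y/5.7); t=lambda x,y:(150+x/8,150+y/8)
tri(s(668,440),t(112,478)) # near-left screen corner
E
```

```text
tri [0.5144 0.2371 0.0837] reproj [-0.2 -0. ] [-0.2  0.1]
tri [0.4999 0.331  0.0866] reproj [-0.6 -0. ] [-0.5  0.3]
0.09514490621636873 8.789256619589283
tri [0.5357 0.3882 0.0805] reproj [-0.3  0. ] [-0.2  0.1]
```

Run:
```python
from h import *
go(.507,.284,.2,8.7)
```

```text
t 51.7 tcp [0.5907, 0.0666, 0.2055] yawz 0.16 down [-0.008, -0.0, -1.0] F [0.7, -0.2, -0.2] w 0.599
total [-8.71, 0.25, -3.32] n 9 row [-0.97, 0.03, -0.37]
wy total -1.42
level [0.08, 0.0, 0.0]
```

Emit:
carry_out --pt "0.25 -0.8 0 -0.3 0 0 0" --pt "0.25 -1 0 -0.4 0 0 0" --pt "0.25 -1 0 -0.4 0 0 0" --pt "0.25 -1 0 -0.4 0 0 0" --pt "0.25 -1 0 -0.4 0 0 0" --pt "0.25 -1 0 -0.4 0 0 0" --pt "0.25 -1 0 -0.4 0 0 0" --pt "0.25 -1 0 -0.4 0 0 0" --pt "0.25 -0.6 0 -0.2 0 -0.7 0" --pt "0.25 0 0 0 0 -0.7 0" --pt "0.25 0 0 0 0 0 0"

```text
time: 52.8
eef_pos: [0.4948, 0.2811, 0.1827]
ee_rot: [[0.151, -0.046, 0.987], [-0.988, -0.011, 0.151], [0.004, -0.999, -0.048]]
force: [-0.2, 0.5, 0.3]
gripper_width: 0.372
```

Run:
```python
from h import *
go(.507,.284,.12,8.7)
```

```text
t 52.8 tcp [0.4948, 0.2811, 0.1827] yawz 8.7 down [-0.046, -0.011, -0.999] F [-0.2, 0.5, 0.3] w 0.372
total [-0.05, 2.48, 0.62] n 3 row [-0.02, 0.83, 0.21]
wy total -0.0
level [0.45, 0.0, 0.04]
```

Emit:
carry_out --pt "0.25 0 0 0.4 0.45 0 0" --pt "0.25 0 0.5 0 0 0 0" --pt "0.25 0 0.8 0 0 0 0" --pt "0.25 0 0.6 0 0 0 0" --pt "0.25 0 0 0 0 0 0"

```text
time: 53.3
eef_pos: [0.5014, 0.2797, 0.1252]
ee_rot: [[0.143, -0.011, 0.99], [-0.99, -0.009, 0.143], [0.007, -1.0, -0.012]]
force: [-0.2, -0.6, 0.1]
gripper_width: 0.377
```

Run:
```python
from h import *
go(.507,.284,.066,8.7)
im,d=ctrl.get_image('scene');crop(im,370,230,480,330,7,'s22.png')
```

```text
t 53.3 tcp [0.5014, 0.2797, 0.1252] yawz 8.23 down [-0.011, -0.009, -1.0] F [-0.2, -0.6, 0.1] w 0.377
total [-0.16, 2.36, 0.28] n 3 row [-0.05, 0.79, 0.09]
wy total -0.08
level [0.12, 0.0, 0.07]
```

View pics/s22.png

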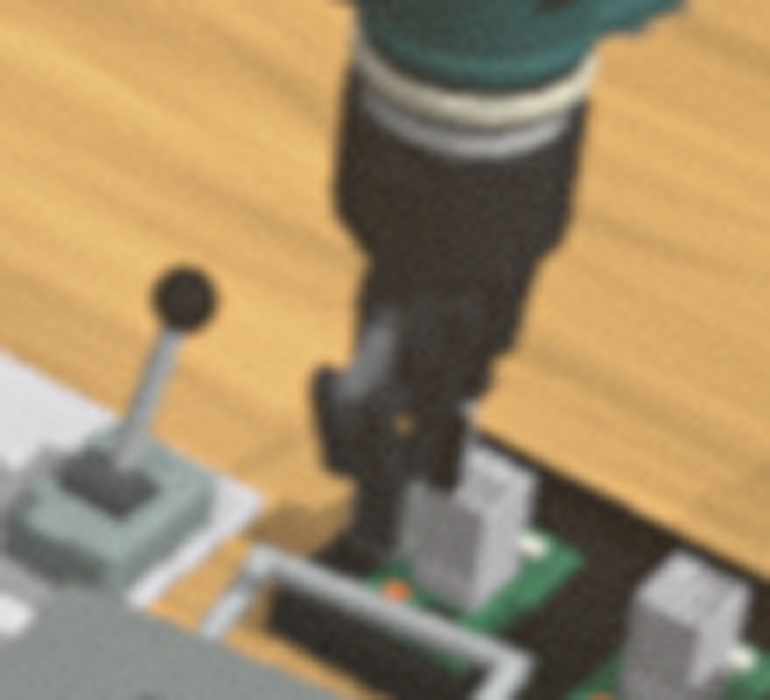

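Emit:
carry_out --pt "0.25 -0.1 0 0.3 0.12 -0.05 0.05" --pt "0.25 0 0 0 0 0 0"

```text
time: 53.55
eef_pos: [0.5098, 0.2833, 0.1263]
ee_rot: [[0.147, 0.003, 0.989], [-0.989, -0.001, 0.147], [0.001, -1.0, 0.002]]
force: [-0.5, -0.3, 0.3]
gripper_width: 0.375
```

Run:
```python
from h import *
go(.507,.284,.066,8.7)
```

```text
t 53.55 tcp [0.5098, 0.2833, 0.1263] yawz 8.48 down [0.003, -0.001, -1.0] F [-0.5, -0.3, 0.3] w 0.375
total [-0.05, 2.41, -0.11] n 3 row [-0.02, 0.8, -0.04]
wy total -0.04
level [-0.02, 0.0, 0.01]
```

Emit:
carry_out --pt "0.25 -0.05 0.5 -0.15 0 0 0" --pt "0.25 0 0.7 0 0 0 0" --pt "0.25 0 0.7 0 0 0 0" --pt "0.25 0 0.4 0 0 0 0" --pt "0.25 0 0 0 0 0 0"

```text
time: 54.05
eef_pos: [0.5071, 0.2851, 0.0683]
ee_rot: [[0.147, 0.008, 0.989], [-0.989, 0.002, 0.147], [-0.001, -1.0, 0.008]]
force: [-0.0, -0.7, -0.1]
gripper_width: 0.377
```

Run:
```python
from h import *
go(.507,.284,.066,8.7)
im,d=ctrl.get_image('scene');crop(im,370,250,480,340,7,'s23.png')
im,d=ctrl.get_image('top');crop(im,150,150,250,225,8,'t23.png')
```

```text
t 54.05 tcp [0.5071, 0.2851, 0.0683] yawz 8.44 down [0.008, 0.002, -1.0] F [-0.0, -0.7, -0.1] w 0.377
total [0.04, 0.09, -0.01] n 1 row [0.04, 0.09, -0.01]
wy total -0.04
level [-0.07, 0.0, -0.01]
```

View pics/s23.png

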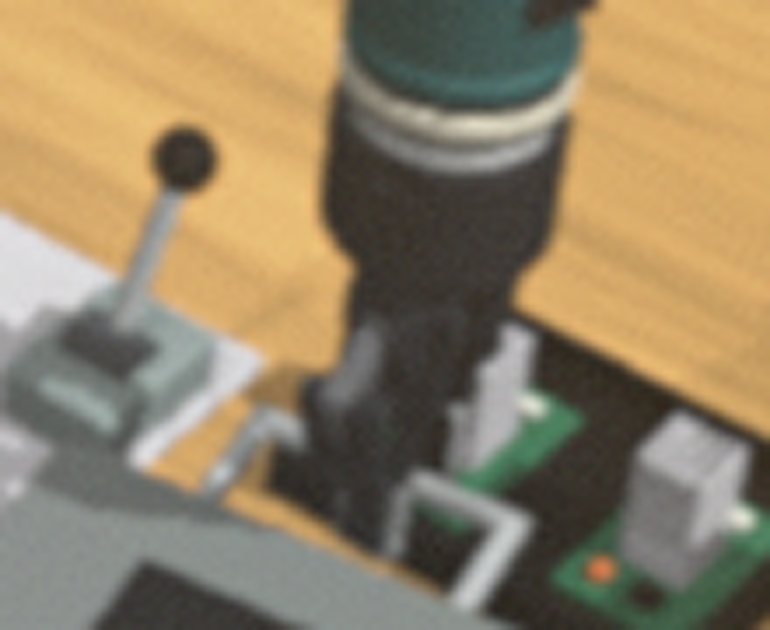

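One finger is inside the bar loop, so I'll close on the bar.

Emit:
carry_out --pt "1 0 0.05 0 0 0 0" --pt "1 0 0 0 0 0 0" --pt "1 0 0 0 0 0 0" --pt "1 0 0 0 0 0 0"

```text
time: 54.55
eef_pos: [0.5101, 0.286, 0.0708]
ee_rot: [[0.147, 0.016, 0.989], [-0.989, 0.005, 0.147], [-0.003, -1.0, 0.016]]
force: [0.9, -0.1, -2.2]
gripper_width: 0.091
```

Run:
```python
from h import *
st()
```

```text
t 54.55 tcp [0.5101, 0.286, 0.0708] yawz 8.44 down [0.016, 0.005, -1.0] F [0.9, -0.1, -2.2] w 0.091
```

Emit:
carry_out --pt "1 0 -0.54 0.1 -0.1 0 0" --pt "1 0 -0.53 0.15 0 0 0" --pt "1 0 -0.52 0.19 0 0 0" --pt "1 0 -0.5 0.23 0 0 0" --pt "1 0 -0.48 0.27 0 0 0"

```text
time: 55.05
eef_pos: [0.5321, 0.2894, 0.1324]
ee_rot: [[0.147, -0.002, 0.989], [-0.989, 0.002, 0.147], [-0.003, -1.0, -0.001]]
force: [3.6, 1.1, -8.2]
gripper_width: 0.095
```

```bash
cat >> h.py <<'E'
def bar():
    s=st();R=np.array(s['ee_rot']);g=np.array(s['eef_pos'])-0.019*R[:,1]
    h=np.array([.675,.310,.06]);ax=np.array([np.cos(np.radians(8.7)),np.sin(np.radians(8.7)),0])
    r=h-g;H=r@ax;V=-r[2];print('grasp',g.round(4),'horiz',round(H,4),'vert',round(V,4),'radius',round(np.hypot(H,V),4),'theta',round(np.arctan2(V,H)-.035,3))
E
python3 - <<'E'
from h import *
bar();go(.5955,.2975,.193,8.7)
E
```

```text
t 55.05 tcp [0.5321, 0.2894, 0.1324] yawz 8.47 down [-0.002, 0.002, -1.0] F [3.6, 1.1, -8.2] w 0.095
grasp [0.5321 0.2893 0.1514] horiz 0.1444 vert 0.0914 radius 0.1709 theta 0.529
t 55.05 tcp [0.5321, 0.2894, 0.1324] yawz 8.47 down [-0.002, 0.002, -1.0] F [3.6, 1.1, -8.2] w 0.095
total [0.05, -2.43, 2.55] n 3 row [0.02, -0.81, 0.85]
wy total -0.04
level [0.01, 0.0, -0.02]
```

Emit:
carry_out --pt "1 0 -0.46 0.3 0 0 0" --pt "1 0 -0.43 0.34 0 0 0" --pt "1 0 -0.41 0.37 0 0 0" --pt "1 0 -0.37 0.4 0 0 0"

```text
time: 55.45
eef_pos: [0.5656, 0.2945, 0.174]
ee_rot: [[0.148, -0.012, 0.989], [-0.989, 0.0, 0.148], [-0.002, -1.0, -0.012]]
force: [0.9, 1.4, -8.5]
gripper_width: 0.094
```

Run:
```python
from h import *
bar()
```

```text
t 55.45 tcp [0.5656, 0.2945, 0.174] yawz 8.52 down [-0.012, 0.0, -1.0] F [0.9, 1.4, -8.5] w 0.094
grasp [0.5658 0.2945 0.193 ] horiz 0.1103 vert 0.133 radius 0.1728 theta 0.843
```

Emit:
carry_out --pt "1 0 -0.34 0.43 0 0 0" --pt "1 0 -0.3 0.45 0 0 0" --pt "1 0 -0.12 0.2 0 0 0" --pt "1 0 0 0 0 0 0"

```text
time: 55.85
eef_pos: [0.5903, 0.2983, 0.1932]
ee_rot: [[0.149, -0.024, 0.989], [-0.989, -0.003, 0.149], [-0.001, -1.0, -0.024]]
force: [1.2, 0.7, -4.8]
gripper_width: 0.087
```

Run:
```python
from h import *
bar()
im,d=ctrl.get_image('scene');crop(im,320,200,480,320,5,'s24.png')
```

```text
t 55.85 tcp [0.5903, 0.2983, 0.1932] yawz 8.56 down [-0.024, -0.003, -1.0] F [1.2, 0.7, -4.8] w 0.087
grasp [0.5908 0.2983 0.2122] horiz 0.085 vert 0.1522 radius 0.1744 theta 1.026
```

View pics/s24.png

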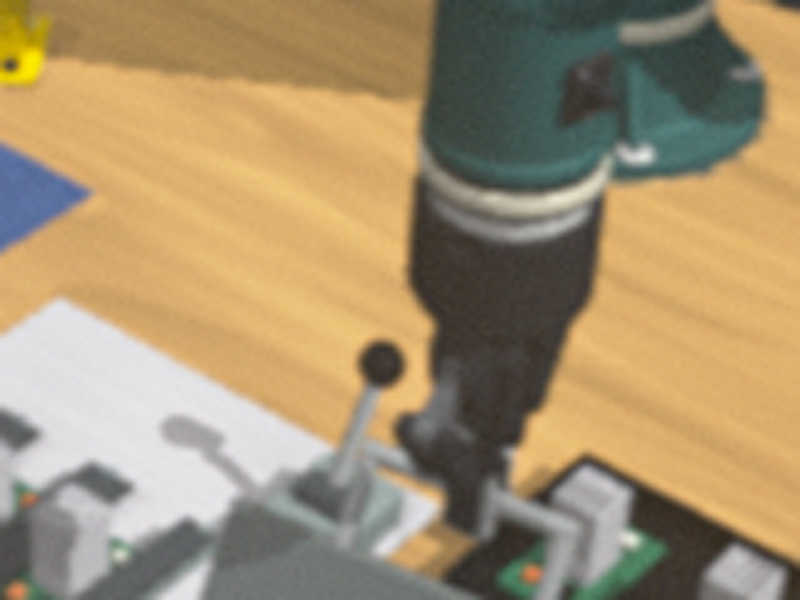

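Emit:
carry_out --pt "1 0 0 0 0 0 0" --pt "0.4 0 0 0 0 0 0" --pt "0.4 0 0 0 0 0 0" --pt "0.4 0 0 0 0 0 0" --pt "0.4 0 -0.3 0 0 0 0" --pt "0.4 0 -0.6 0 0 0 0" --pt "0.4 0 -0.9 0 0 0 0" --pt "0.4 0 -1 0 0 0 0" --pt "0.4 0 -1 0 0 0 0" --pt "0.4 0 0 0 0 0 0"

```text
time: 56.9
eef_pos: [0.5925, 0.2982, 0.3037]
ee_rot: [[0.148, -0.009, 0.989], [-0.989, 0.001, 0.148], [-0.003, -1.0, -0.009]]
force: [-0.3, 0.1, 0.8]
gripper_width: 0.301
```

Run:
```python
from h import *
go(.423,.138,.3,0)
im,d=ctrl.get_image('scene');crop(im,340,240,480,345,5.7,'s25.png')
im,d=ctrl.get_image('top');crop(im,150,150,250,225,8,'t25.png')
```

```text
t 56.9 tcp [0.5925, 0.2982, 0.3037] yawz 8.54 down [-0.009, 0.001, -1.0] F [-0.3, 0.1, 0.8] w 0.301
total [5.33, 0.2, -7.66] n 8 row [0.67, 0.03, -0.96]
wy total 1.42
level [0.09, 0.0, -0.03]
```

View pics/s25.png

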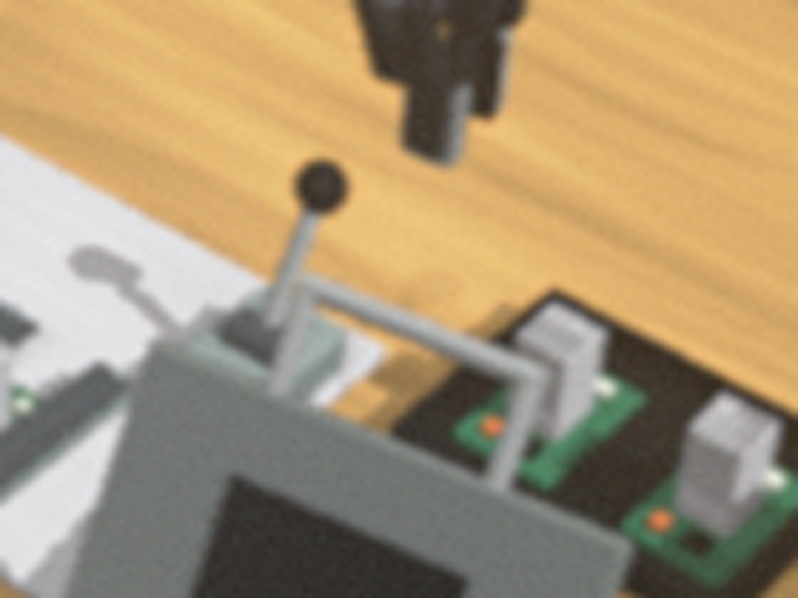

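Run:
```python
from h import *
c,s=np.cos(np.radians(8.7)),np.sin(np.radians(8.7));ax=np.array([c,s,0]);ay=np.array([-s,c,0]);h=np.array([.675,.31,.06])
for th in (.9,.95,1,1.05,1.1,1.15):
    f=th+.035;m=h-.172*np.cos(f)*ax+np.array([0,0,.172*np.sin(f)])
    print(th,proj('scene',m-.047*ay).round(1),proj('scene',m+.047*ay).round(1))
```

```text
0.9 [397.7 288.5] [437.2 304.7]
0.95 [396.3 288.5] [436.  304.8]
1 [394.9 288.7] [434.7 305.1]
1.05 [393.4 289.1] [433.4 305.6]
1.1 [391.8 289.6] [432.  306.2]
1.15 [390.1 290.4] [430.5 307.1]
```

Emit:
carry_out --pt "0 0 0 -0.8 0 0 0" --pt "0 0.3 0 -1 0 0 0" --pt "0 0.6 0 -1 0 0 0" --pt "0 0.7 0 -1 0 0 0" --pt "0 0.8 0 -1 0 0 0" --pt "0 0.8 0 -1 0 0 0" --pt "0 0.8 0 -1 0 0 0" --pt "0 0.8 0 -0.7 0 0.5 0" --pt "0 0.4 0 0 0 0.9 0" --pt "0 0 0 0 0 0 0"

```text
time: 58.0
eef_pos: [0.4111, 0.1343, 0.281]
ee_rot: [[-0.001, -0.051, 0.999], [-1.0, -0.013, -0.001], [0.013, -0.999, -0.051]]
force: [-0.1, -0.3, -0.1]
gripper_width: 0.505
```

Run:
```python
from h import *
go(.423,.138,.2,0)
im,d=ctrl.get_image('scene');crop(im,340,240,480,345,5.7,'s26.png')
im,d=ctrl.get_image('top');crop(im,150,150,250,225,8,'t26.png')
```

```text
t 58.0 tcp [0.4111, 0.1343, 0.281] yawz -0.07 down [-0.051, -0.013, -0.999] F [-0.1, -0.3, -0.1] w 0.505
total [-0.19, 3.21, 0.64] n 4 row [-0.05, 0.8, 0.16]
wy total -0.01
level [0.49, 0.0, 0.12]
```

View pics/t26.png

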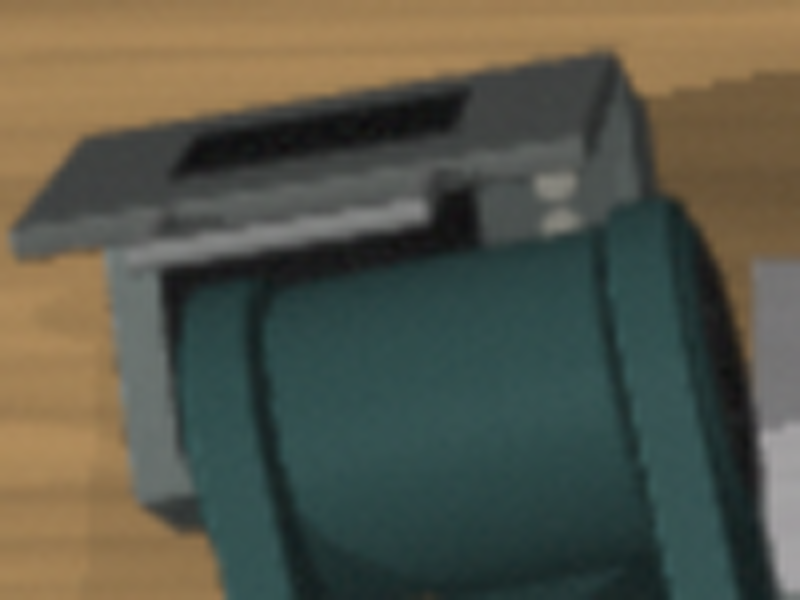

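Run:
```python
from h import *
a=tri((394.4,290),(203.5,176.4));b=tri((432.5,305.8),(167.2,182.3));m=(a+b)/2
ax=np.array([np.cos(np.radians(8.7)),np.sin(np.radians(8.7)),0]);r=np.array([.675,.31,.06])-m
print(m,np.arctan2(-r[2],r@ax)-.035)
```

```text
tri [0.596  0.2481 0.2035] reproj [-0.7 -0. ] [-0.5  0.4]
tri [0.5828 0.3411 0.2057] reproj [0.8 0. ] [ 0.6 -0.4]
[0.58942407 0.29457379 0.20460001] 0.9945399474991653
```

Emit:
carry_out --pt "0 -0.1 0.3 0.6 0.5 0 0.1" --pt "0 0 0.9 0 0 0 0" --pt "0 0 0.9 0 0 0 0" --pt "0 0 0.9 0 0 0 0" --pt "0 0 0.2 0 0 0 0" --pt "0 0 0 0 0 0 0"

```text
time: 58.7
eef_pos: [0.4275, 0.1422, 0.1948]
ee_rot: [[0.017, -0.001, 1.0], [-1.0, 0.0, 0.017], [-0.0, -1.0, -0.001]]
force: [0.1, 0.5, 0.8]
gripper_width: 0.501
```

Run:
```python
from h import *
go(.429,.138,.085,0)
```

```text
t 58.7 tcp [0.4275, 0.1422, 0.1948] yawz 0.97 down [-0.001, 0.0, -1.0] F [0.1, 0.5, 0.8] w 0.501
total [0.17, 4.39, 0.06] n 5 row [0.03, 0.88, 0.01]
wy total 0.16
level [0.01, 0.0, -0.0]
```

Emit:
carry_out --pt "0 0.15 0.6 0.05 0 0.1 0" --pt "0 0 0.9 0 0 0 0" --pt "0 0 0.9 0 0 0 0" --pt "0 0 0.9 0 0 0 0" --pt "0 0 0.7 0 0 0 0" --pt "0 0 0.2 0 0 0 0"

```text
time: 59.3
eef_pos: [0.4356, 0.1418, 0.095]
ee_rot: [[0.013, 0.013, 1.0], [-1.0, 0.004, 0.013], [-0.004, -1.0, 0.013]]
force: [-0.4, -0.3, -0.2]
gripper_width: 0.5
```

Run:
```python
from h import *
go(.515,.138,.085,0)
im,d=ctrl.get_image('scene');crop(im,340,220,480,325,5.7,'s27.png')
```

```text
t 59.3 tcp [0.4356, 0.1418, 0.095] yawz 0.73 down [0.013, 0.004, -1.0] F [-0.4, -0.3, -0.2] w 0.5
total [0.19, 0.44, 3.17] n 4 row [0.05, 0.11, 0.79]
wy total 0.12
level [-0.12, 0.0, -0.03]
```

View pics/s27.png

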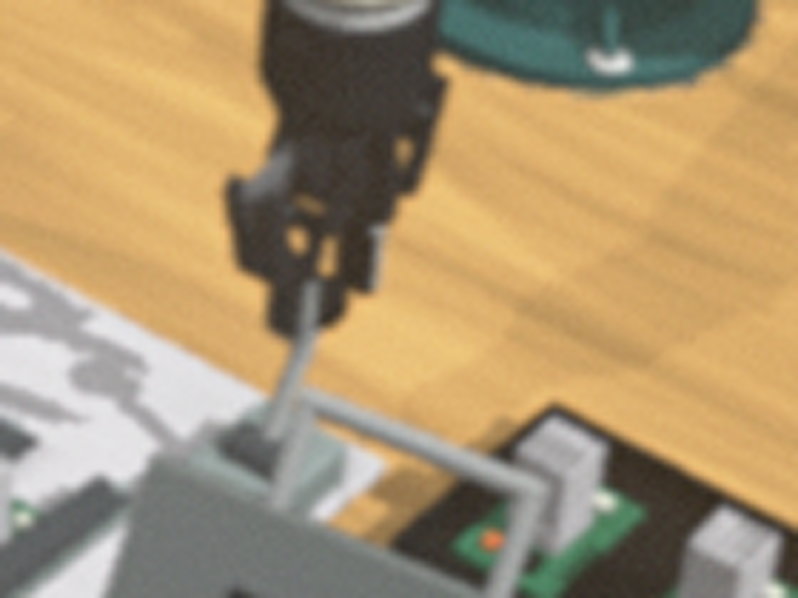

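Emit:
carry_out --pt "0 0.15 0.3 0.3 -0.1 0.1 0" --pt "0 0 0.05 0.6 0 0 0" --pt "0 0 0 0.6 0 0 0" --pt "0 0 0 0.6 0.03 0 0" --pt "0 0 0 0.5 0.03 0 0" --pt "0 0 0 0.3 0.03 0 0" --pt "0 0 0 0 0 0 0"

```text
time: 60.05
eef_pos: [0.5156, 0.1385, 0.0924]
ee_rot: [[0.001, 0.014, 1.0], [-1.0, 0.006, 0.001], [-0.006, -1.0, 0.014]]
force: [-3.6, 0.5, -1.1]
gripper_width: 0.502
```

Run:
```python
from h import *
go(.516,.138,.085,0)
```

```text
t 60.05 tcp [0.5156, 0.1385, 0.0924] yawz 0.08 down [0.014, 0.006, -1.0] F [-3.6, 0.5, -1.1] w 0.502
total [0.02, 0.29, 0.01] n 1 row [0.02, 0.29, 0.01]
wy total 0.01
level [-0.14, 0.0, -0.05]
```

Emit:
carry_out --pt "0 0 0 0.05 0 0 0" --pt "0 0 0 -0.25 0 0 0" --pt "0 0 -0.5 0 0 0 0" --pt "0 0 -0.9 0 0 0 0" --pt "0 0 -1 0 0 0 0" --pt "0 0 -1 0 0 0 0" --pt "0 0 -1 0 0 0 0" --pt "0 0 -1 -0.5 0 0 0" --pt "0 0 0 -1 0 0 0" --pt "0 0 0 -1 0 0 0" --pt "0 0 0 -1 0 0 0" --pt "0 0 0 0 0 0 0"

```text
time: 61.25
eef_pos: [0.4229, 0.1373, 0.2467]
ee_rot: [[0.001, 0.051, 0.999], [-1.0, 0.009, 0.001], [-0.009, -0.999, 0.051]]
force: [-0.0, -0.0, 0.4]
gripper_width: 0.502
```

Run:
```python
from h import *
st()
im,d=ctrl.get_image('scene');crop(im,260,210,540,390,2.85,'s28.png')
crop(im,370,250,440,310,10,'s28k.png')
im,d=ctrl.get_image('top');crop(im,150,140,480,300,2.4,'t28.png');greens(im)
for a in (.8,.9,1.0): print(a,proj('scene',[.468+.08*np.sin(a-.5),.139,.028+.08*np.cos(a-.5)]))
```

```text
t 61.25 tcp [0.4229, 0.1373, 0.2467] yawz 0.05 down [0.051, 0.009, -0.999] F [-0.0, -0.0, 0.4] w 0.502
[277.2 198.7] [590.4  68.2] [81.6 36.4] long axis deg 0.1
[298.7 197.5] [590.9   1.3] [36.4 78.5] long axis deg 179.6
[321.4 197.3] [589.8 -65.5] [36.3 78.3] long axis deg 179.2
0.8 [381.3898683  281.10651742]
0.9 [379.45107237 283.36906406]
1.0 [377.56702199 285.80983109]
```

View pics/s28.png

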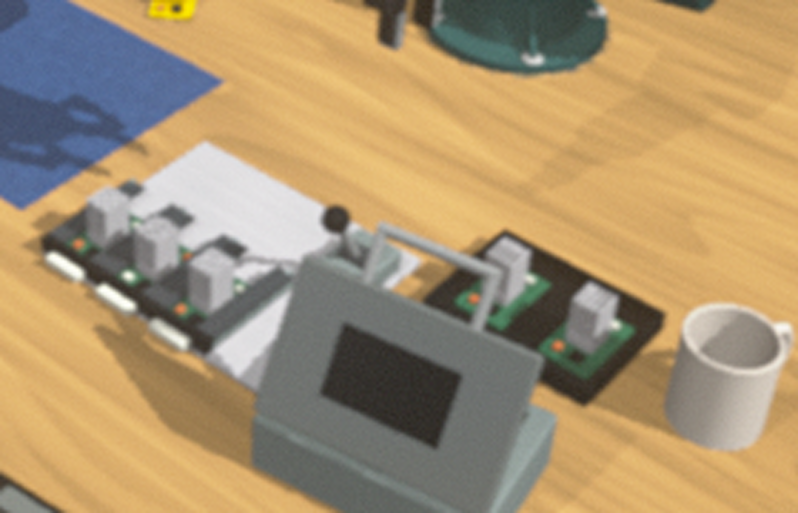

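View pics/t28.png

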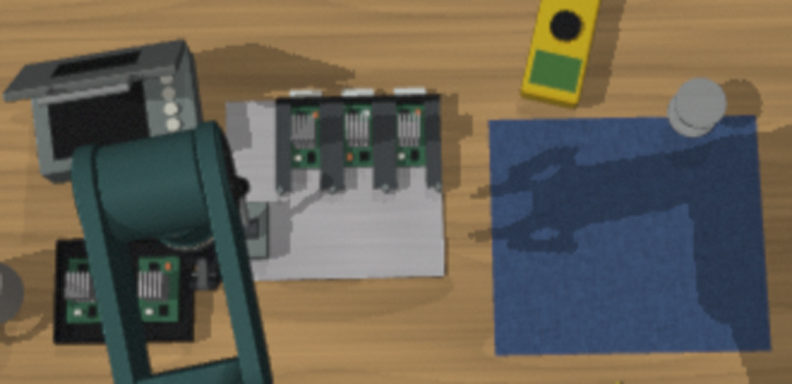

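View pics/s28k.png

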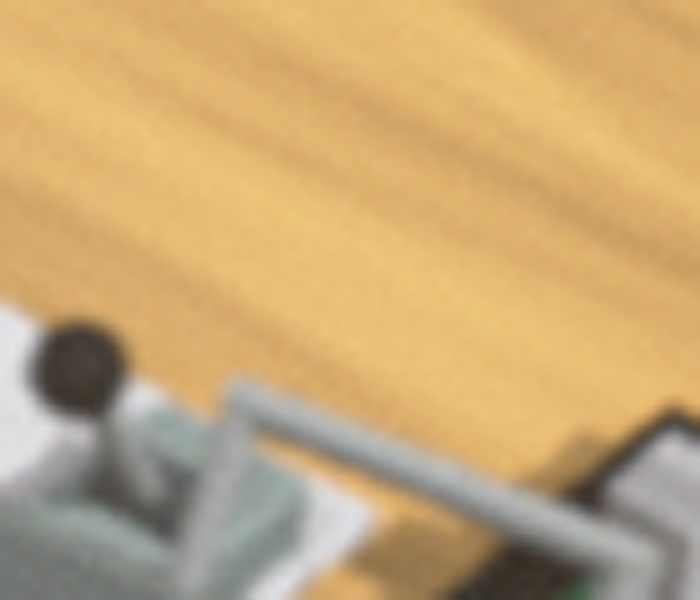

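The knob is at (378,287), which matches joint 1.0. All three boards are at the stop, the tested boards are flat in the tray, the screen is up and the bystanders look unmoved. I'll let the arm settle and hand in.

Emit:
carry_out --pt "0 0 0 0 0 0 0" --pt "0 0 0 0 0 0 0" --pt "0 0 0 0 0 0 0"

```text
time: 61.65
eef_pos: [0.427, 0.1371, 0.2472]
ee_rot: [[0.0, 0.054, 0.999], [-1.0, 0.009, -0.0], [-0.009, -0.998, 0.054]]
force: [-0.6, -0.4, 0.4]
gripper_width: 0.498
```

Run:
```python
from h import *
st(); print(ctrl.hand_in())
```

```text
t 61.65 tcp [0.427, 0.1371, 0.2472] yawz -0.03 down [0.054, 0.009, -0.998] F [-0.6, -0.4, 0.4] w 0.498
the job is handed in; nothing more can be done
None
```

I finished every step in order and handed the job in at 61.65 s. No verdict was reported. I switched the rig off, moved both tested boards to the tray, slid the three fresh boards into their own lanes, raised the screen and switched the rig back on.

My last checks:
- **Lever:** the knob's place in the picture matches about 1.0, fully on. It read about 0 after I switched it off.
- **Fresh boards:** all three stopped against the end stop with 9 to 18 N of push. In the top view they sit level with each other and centred to within about 1 mm of where I measured the lanes. One had been knocked about 30 mm aside on the bench, so I measured it again before gripping it.
- **Tested boards:** both lie flat in the tray, at about y 0.25 and 0.34 m, inside its walls.
- **Screen:** the readings disagreed slightly. Sighting the bar from two cameras gave about 0.99 rad, and the gripper position and single-camera views gave 1.02 to 1.08 rad. All are within 0.907 to 1.187.
- **Bystanders:** the multimeter, spool and mug look unmoved in the pictures; I did not measure them.

No check failed.

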